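Load the stamping die and work the press pedal

TASK

Push the blue die carrier along the press bed and through the two orange spring flaps until it bears firmly against the red stop under the press head, then draw back so that the flaps swing shut behind it. Only then press the guarded pedal with the gripper right down to its stop, hold it there for a good second, and let it come back up. Be firm but do not ram the carrier or force the pedal, and leave the other things on the bench where they are.

Things in the scene. Friction and masses are not known exactly. Their poses are not given: they have to be found in the camera images.
- press: Cream bench stamping press, fixed. Origin on the bench under the middle of its flap gate; x = infeed direction (about 50 degrees left of straight ahead), z up. Aluminium bed x -180 to +210 mm, 140 mm wide, top 20 mm above the bench. Slippery white guides 12 mm high funnel from 120 mm apart (x -100) to 72 mm (x -40) and on to the gate posts (x 0, 76 mm apart, 56 mm high); behind the gate guides 80 mm apart.
- head_edge (a point): Middle of the lower front edge of the press head, 115 mm above the bench, 60 mm behind the gate. The head (160 mm wide) reaches from here 130 mm back and 100 mm up, on two columns at its rear; the gate is open above. A vertical gripper reaching in far enough would meet the head: lean the tool 30 to 50 degrees, fingertips pointing forward along the press's x.
- flap_left (a joint): Left (+y) orange flap, rad: 0 = shut, grows to 2.0 as it swings inward (+x) about its upright hinge at the gate post (press x 0, y +39.5 mm). Flap 38 mm long from its hinge, 3 mm thick, from 24 to 54 mm above the bench; a very light spring (0.01 to 0.04 N m) shuts it, and anything within 38 mm behind the gate keeps it open.
- flap_right (a joint): The same for the right (-y) flap, hinged at press y = -39.5 mm.
- carrier: Die carrier, loose, 0.3 to 0.5 kg: blue block 90 mm long (x) x 64 wide x 28 high, brass die 50 x 44 x 8 mm on top. Origin: centre of its underside, x towards the nose. It starts on the bed with its centre 69 to 105 mm before the gate, nose to the gate, up to 8 mm off the middle and 6 degrees askew; the guides straighten it when pushed squarely on its tail.
- carrier_nose (a point): Centre of the carrier's front face (14 mm above its underside).
- carrier_tail (a point): Centre of the carrier's rear face (14 mm above its underside), the face to push on. Sliding the carrier takes about 2 to 5 N.
- stop_face (a point): Centre of the near face of the rigid red stop block (55 mm wide, 30 mm high, on the bed under the press head), 15 mm above the bed; axes as the press's. It is set differently every time, 133 to 145 mm behind the gate, so the carrier's tail ends 43 to 55 mm behind the gate. Feel for it: fully home means nose against this face.
- pedal_unit: Guarded pedal unit, fixed. Origin on the bench, x about 50 degrees left of straight ahead, z up. Dark base plate 12 mm thick, x -105 to +110 mm, y +-70 mm. Yellow side cheeks at y +-66 mm (60 mm high, x -10 to +100), two yellow posts at x +90, y +-61 mm carrying a clear roof. The near (-x) side is open.
- roof_edge (a point): Middle of the near lower edge of the clear roof over the treadle, 190 mm above the bench, at pedal unit x -25 mm; the roof reaches 125 mm back from here, 138 mm wide. Reach in under it from the near side with the tool leaning 40 to 50 degrees, fingertips pointing forward (+x) and down.
- treadle (a joint): Treadle angle, rad: 0 = up, 0.22 = down on its stop. Steel plate 130 x 90 x 8 mm, black pad towards its far end, hinged at its near end (pedal unit x -80 mm, 30 mm above the bench, axis along y); rises towards +x at 0.30 rad when up, turns down when pressed. Spring: about 5 N at the pad at first, 11 N at the stop, where it becomes hard.
- treadle_pad (a point): Middle of the treadle's rubber pad, on its top surface: 100 mm from the hinge, about 68 mm above the bench when up and 46 mm when down.
- spool: Tan thread spool standing up, 40 mm diameter, 60 mm high. Leave alone. Origin: centre of its underside.
- jar: Amber closed jar, 64 mm diameter, 100 mm high. Leave alone. Origin: centre of its underside.
- mallet: Mallet lying down, white plastic head 100 mm, wooden handle 170 mm. Leave alone. Origin: underside, near the head.
- brush: Brush lying down. Leave alone. Origin: underside.
- tin: Steel tin, 70 mm diameter, 80 mm high. Leave alone. Origin: centre of its underside.
- ruler: Steel ruler 200 x 30 x 4 mm lying flat. Leave alone. Origin: centre of its underside.
- screwdriver: Screwdriver lying down. Leave alone. Origin: underside.
Mind the look-alikes: they are no part of the job. There is more than one size of the carrier; the one meant has the size given above.

How it is judged:
On the way, in this order (a step that is already met when the one before it is completed fails the run):
1. the carrier has been pushed through the flaps and bears against the red stop (more than 3 N) (x of carrier_nose in the frame of stop_face above -0.004 m and y of carrier_nose in the frame of stop_face between -0.012 and 0.012 m and contact force between carrier and stop above 3 N), for 0.1 s.
2. with the carrier home and both flaps shut, the gripper's fingers hold the treadle on its stop for 0.8 s (x of carrier_nose in the frame of stop_face above -0.004 m and y of carrier_nose in the frame of stop_face between -0.012 and 0.012 m and value of joint each of flap_left, flap_right below 0.08 rad and value of joint treadle above 0.2 rad and contact force between the fingers and treadle above 2 N), for 0.8 s.
At the end, for the whole second after the job is handed in: The carrier lies flat and still on the bed with its nose within 4 mm of the stop face and within 12 mm of its middle, both flaps are shut (under 0.08 rad), and the treadle is back up (under 0.03 rad) (x of carrier_nose in the frame of stop_face above -0.004 m and y of carrier_nose in the frame of stop_face between -0.012 and 0.012 m and value of joint each of flap_left, flap_right below 0.08 rad and value of joint treadle below 0.03 rad and linear speed of carrier below 0.01 m/s and angle between carrier's own z axis and vertical below 0.05 rad); the robot touches nothing.
It fails at once if the treadle is pressed (over 0.1 rad) while the carrier is not home or a flap is open (value of joint treadle above 0.1 rad and not ((x of carrier_nose in the frame of stop_face above -0.004 m and y of carrier_nose in the frame of stop_face between -0.012 and 0.012 m) and value of joint each of flap_left, flap_right below 0.08 rad)).
It fails at once if the carrier is rammed against the stop with more than 50 N (contact force between carrier and stop above 50 N).
It fails at once if the treadle is forced with more than 50 N (contact force between the arm and treadle above 50 N).
It fails at once if the treadle is forced by the fingers with more than 50 N (contact force between the fingers and treadle above 50 N).
It fails at once if another thing on the bench is moved by more than 30 mm (distance of any of spool, jar, mallet, brush, tin, ruler, screwdriver from where it was at the start of the episode above 0.03 m).
It also fails if it takes over 62 s, if anything falls off the work surface, if the arm or the gripper's body presses on something with over 40 N, if the wrist force passes 120 N, or if a joint passes its speed limit or range.

ROBOT

A 6-joint arm with a two-finger parallel gripper is mounted at the origin on the work surface. World frame = base frame: x ahead of the robot, y to its left, z up, the work surface at z = 0. Lengths are in m, angles in rad, forces in N, time in s.
With the tool pointing down it reaches from about 0.275 to 0.725 m from the base axis. Payload 5.6 kg.
Tool frame: the origin (TCP) lies between the finger pads; the fingertips stand 19 mm ahead of it and the grasp point (between the pads) is the TCP; z points along the fingers, y is the direction in which the jaws open and shut (so a half turn about z gives the same grasp; the last joint's range is limited). The gripper opens to 85 mm and grips with 20 to 120 N. Pads are 22 mm wide; open, the fingers measure 114 mm over their backs; the gripper's body (76 mm by 85 mm) begins 54 mm behind the grasp point. The pads swing forward as they close: fully open they stand 13 mm farther back than shut.
Start: joints at [1.433, 0.255, 0.108, 0, -1.424, -0.285], TCP at [0.226, 0.502, 0.25] pointing down, gripper open.
Joint ranges: [-2.95, 2.95], [-1.21, 1.97], [-1.09, 1.5], [-2.87, 1.71], [-2.94, -0.07], [-3.05, 3.05]. Speed limits (rad/s): [2.57, 2.57, 3.14, 3.14, 3.14, 3.14].

INTERFACE

Orientations are given as [roll, pitch, yaw] about the fixed x, y, z axes, in that order (R = Rz(yaw) Ry(pitch) Rx(roll)).
In Python, from bench import * gives the robot as it stands. The module is installed in compiled form; this text tells all that it offers.
- The arm moves only by the shell command python3 -m jog 'ROWS' [FORCE]. ROWS is JSON, a list of rows, each an object of numbers: "dx", "dy", "dz": the shift along the tool's x, y, z in m; "rx", "ry", "rz": the turn, a rotation vector about the tool's x, y, z in degrees; "jaw": the opening, from 0 (shut) to 1 (fully open). A call has 1 to 20 rows; each row shifts and turns the pose as measured when the row begins, along the tool's axes as they then stand; what a row does not reach is not made up. A row lasts 1/8 s, in which the tool goes at most 62.5 mm and 10.7 degrees, less where a joint would pass 70% of its speed; a pose out of reach is approached as far as the arm can. A call with a gripper value outside its range is refused whole. The fingers move at their own pace and stop on an object; FORCE is the grip in N (left out, the last holds). Time passes only in rows, so rows that do not move let the fingers close. It gives the time, the measured TCP pose, the force and the opening at its end, in the units of the state.
- get_state(): the state, without advancing time (a new reading comes with each control period).
- camera(name): name is "side" or "top" or "wrist"; returns a dict with "color" (400x640x3 uint8, red, green, blue), "depth" (400x640 float32, m along the optical axis (not along the pixel's ray), 0 where there is no reading), "K" (3x3 intrinsics, pixels), "R" (3x3) and "t" (3): a world point X has camera coordinates R X + t; the wrist camera has in their place "T_tool_cam" (4x4, takes a point from camera to tool coordinates, whose origin is the TCP and whose axes are the flange's). Camera axes: x right, y down, z forward; pixel columns grow to the right and rows downward; lengths in m; the calibration is good to about 2 mm. A picture is of the moment at which its call begins: read the wrist's pose just before it.
- hand_in(): hands the job in, once; it reports no verdict.
The state is a dict: "time": time; "joint_positions": joint angles; "joint_vel": joint speeds; "tau": joint torques, N m; "tool_pos": TCP position; "orientation": TCP orientation; "wrist_force": force on the tool from outside, world axes, zero at the start; "wrist_torque": the same for the moment, N m; "gripper_width": finger opening in m.
Only numpy, scipy, OpenCV 4.12 (cv2) and the standard library are available. Lean on these libraries where they do the work, as an engineer would, in place of code of your own. Each camera call takes 0.05 s, during which the arm holds its last target.

## Working session

There is one attempt and no reset: what is moved stays moved. The work goes in short steps, Python scripts to look and compute and a shell command to move; the robot and the scene stay as the last step left them, time stands still between calls to the robot, and variables do not carry over. Pictures are saved under pics/ and viewed, and the job is handed in when it is done.

```bash
mkdir -p pics
python3 - <<'E'
from bench import *
import cv2,numpy as np
s=get_state();print(s)
for n in ["side","top"]:
    c=camera(n);cv2.imwrite(f"pics/{n}0.png",c["color"][:,:,::-1]);np.savez(f"{n}0.npz",**{k:v for k,v in c.items()})
    print(n,c["K"].tolist(),c["R"].tolist(),c["t"].tolist())
E
```

```text
{'time': 0.0, 'joint_positions': array([ 1.43256705e+00,  2.55727551e-01,  1.06998275e-01, -4.79330798e-04,
       -1.42388461e+00, -2.84628537e-01]), 'joint_vel': array([ 3.80928908e-04, -7.51581145e-04, -2.62805987e-04, -3.62482713e-04,
        5.67924744e-06, -2.00951279e-03]), 'tau': array([ 5.32098111e-04, -3.86628270e+01,  2.37941480e+01,  5.36515072e+00,
       -6.17228594e-03,  1.06815003e-05]), 'tool_pos': array([0.22544337, 0.50116805, 0.24940283]), 'orientation': array([ 3.13971510e+00, -5.54097320e-05, -4.22928354e-01]), 'wrist_force': array([-0.42602429, -0.36408907,  0.14541828]), 'wrist_torque': array([ 0.0206563 ,  0.03122983, -0.04607953]), 'gripper_width': 0.08534855355079692}
side [[467.9437773472384, 0.0, 325.8439195488972], [0.0, 467.9437773472384, 199.93569747710427], [0.0, 0.0, 1.0]] [[0.23407766500539107, 0.9721259140413874, 0.013373630577404165], [0.6592807373768412, -0.14860797414294818, -0.7370648406653091], [-0.7145324037924887, 0.18134739388898263, -0.6756896970209044]] [-0.10008620271626702, -0.2384503124940122, 1.8872615415901461]
top [[415.69403859180653, 0.0, 315.24559270503914], [0.0, 415.69403859180653, 201.11372731654095], [0.0, 0.0, 1.0]] [[0.13643014258562913, -0.9906267269937112, 0.006745662294565448], [-0.9670455632016096, -0.13465392465868534, -0.21608146442047038], [0.21496440376524395, 0.022956662208180437, -0.9763520352690995]] [-0.07690609317814039, 0.5502336739082426, 1.329004438383092]
```

View pics/side0.png

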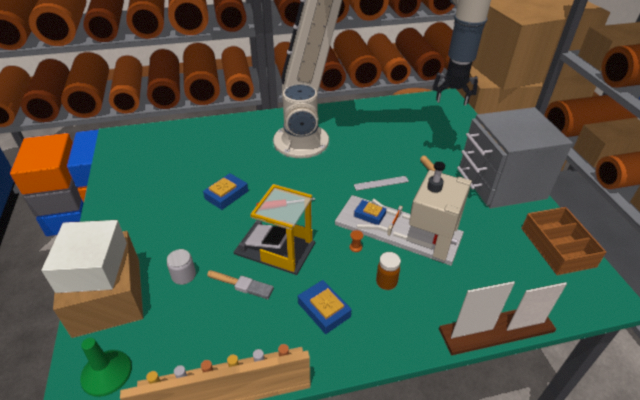

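View pics/top0.png

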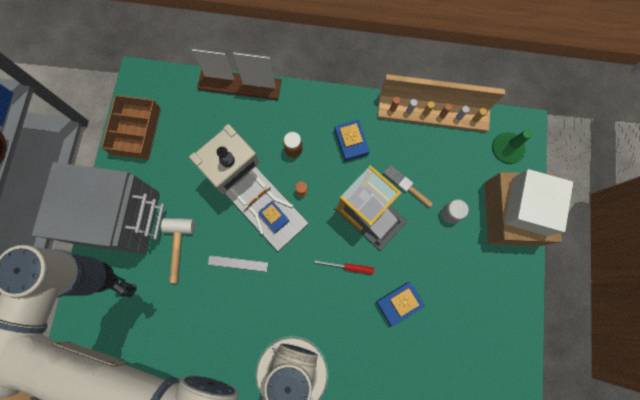

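The carrier on the press bed is at top px (272,215), with the gate at about (258,195). The pedal unit is at (370,210), and there are two decoy carriers at (351,140) and (401,304). I'll zoom in to measure.

```bash
cat > h.py <<'E'
import numpy as np,cv2
def load(n): return dict(np.load(n,allow_pickle=True))
def cloud(c):
    K,R,t,d=c["K"],c["R"],c["t"],c["depth"]
    v,u=np.mgrid[0:400,0:640]
    P=np.stack([(u-K[0,2])/K[0,0]*d,(v-K[1,2])/K[1,1]*d,d],-1)
    return (P-t)@R
def proj(c,X):
    p=(c["K"]@(c["R"]@np.asarray(X,float).T+c["t"][:,None])).T
    return p[:,:2]/p[:,2:]
def plane(c,px,z):
    K,R,t=c["K"],c["R"],c["t"]
    r=R.T@np.linalg.inv(K)@np.array([px[0],px[1],1.]);o=-R.T@t
    return o+r*(z-o[2])/r[2]
E
python3 - <<'E'
from h import *
c=load("top0.npz");im=c["color"][:,:,::-1]
cv2.imwrite("pics/top_press.png",cv2.resize(im[115:265,180:340],None,fx=4.9,fy=4,interpolation=cv2.INTER_CUBIC)[:600,:784])
cv2.imwrite("pics/top_pedal.png",cv2.resize(im[150:260,310:460],None,fx=5,fy=5,interpolation=cv2.INTER_CUBIC))
c=load("side0.npz");im=c["color"][:,:,::-1]
cv2.imwrite("pics/side_press.png",cv2.resize(im[140:270,325:485],None,fx=4.5,fy=4.5,interpolation=cv2.INTER_CUBIC))
cv2.imwrite("pics/side_pedal.png",cv2.resize(im[170:280,220:340],None,fx=5,fy=5,interpolation=cv2.INTER_CUBIC))
E
```

```text
(no output)
```

View pics/top_press.png

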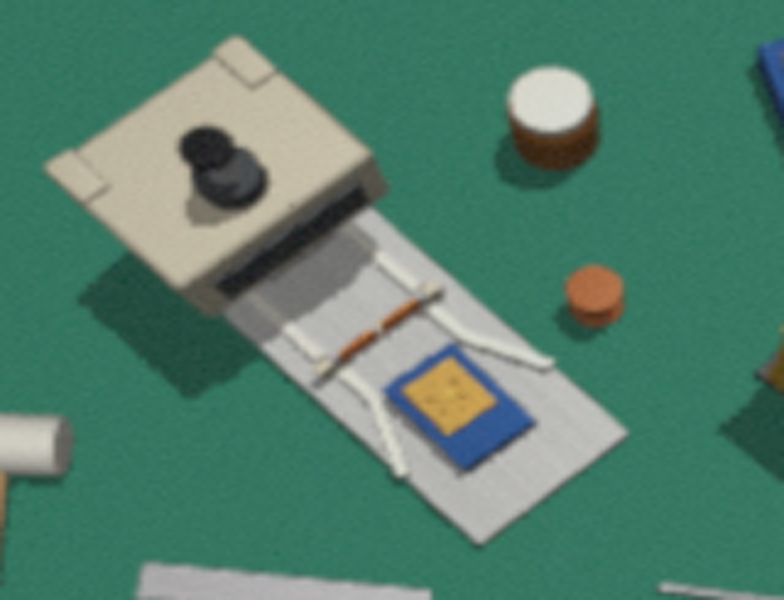

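View pics/top_pedal.png

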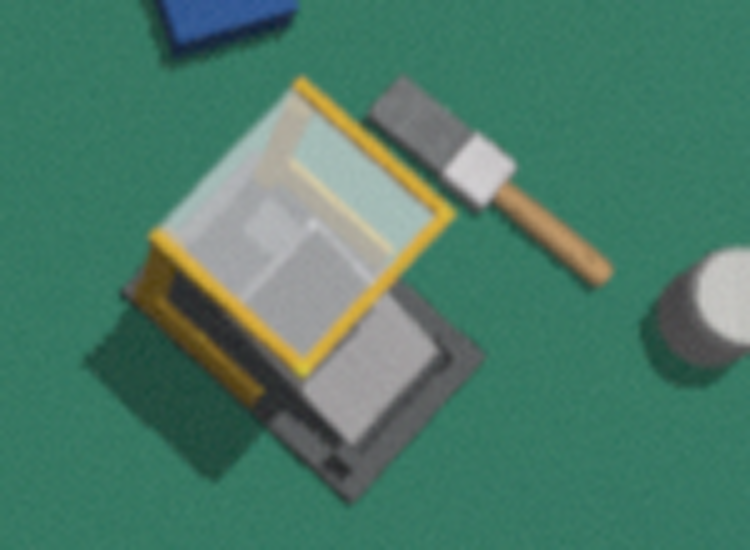

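View pics/side_press.png

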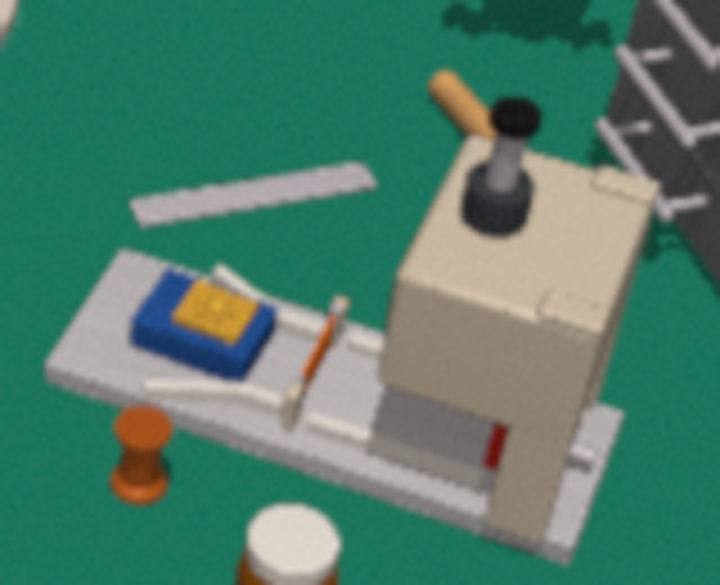

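View pics/side_pedal.png

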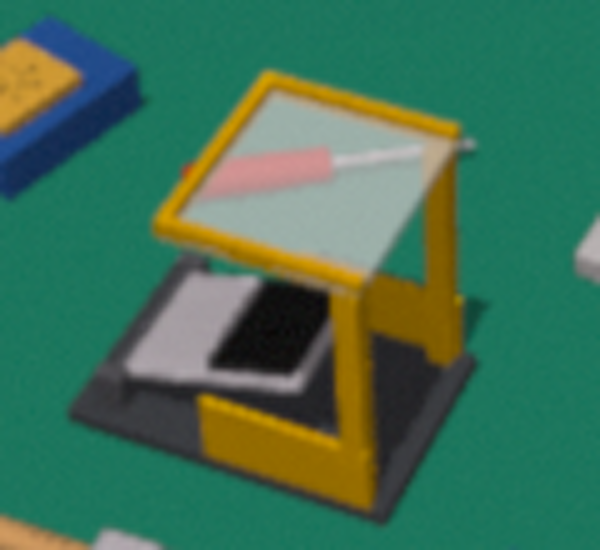

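```bash
cat > fit.py <<'E'
from h import *
from scipy.optimize import least_squares
T=load("top0.npz");S=load("side0.npz")
tp=lambda p:np.array([180+p[0]/4.9,115+p[1]/4.]);sp=lambda p:np.array([325+p[0]/4.5,140+p[1]/4.5])
tq=lambda p:np.array([310+p[0]/5,150+p[1]/5]);sq=lambda p:np.array([220+p[0]/5,170+p[1]/5])
def fit(obs,x0):
    def res(q):
        c,s=np.cos(q[2]),np.sin(q[2]);o=[]
        for cam,px,X in obs:
            X=np.array(X)/1000.;W=np.array([[q[0]+c*X[0]-s*X[1],q[1]+s*X[0]+c*X[1],X[2]]])
            o.append(proj(cam,W)[0]-px)
        return np.ravel(o)
    r=least_squares(res,x0,loss='soft_l1');print(r.x,np.degrees(r.x[2]));print(np.round(res(r.x).reshape(-1,2),1).tolist());return r.x
print("press")
pr=fit([(T,tp((480,545)),(-180,70,20)),(T,tp((628,432)),(-180,-70,20)),(T,tp((183,283)),(60,80,215)),(T,tp((370,155)),(60,-80,215)),(T,tp((237,35)),(190,-80,215)),(T,tp((45,167)),(190,80,215)),
(S,sp((122,250)),(-180,70,20)),(S,sp((47,368)),(-180,-70,20)),(S,sp((622,408)),(210,70,20)),(S,sp((570,552)),(210,-70,20)),(S,sp((470,138)),(60,80,215)),(S,sp((400,275)),(60,-80,215)),(S,sp((605,330)),(190,-80,215)),(S,sp((658,185)),(190,80,215))],[.5,.1,.87])
print("pedal")
pe=fit([(T,tq((350,503)),(-105,70,12)),(T,tq((485,355)),(-105,-70,12)),(T,tq((123,292)),(110,70,12)),
(S,sq((70,412)),(-105,-70,12)),(S,sq((190,258)),(-105,70,12)),(S,sq((475,360)),(110,70,12)),(S,sq((383,520)),(110,-70,12))],[.5,-.1,.87])
print("carrier")
ca=fit([(T,tp((470,460)),(-45,32,48)),(T,tp((535,420)),(-45,-32,48)),(T,tp((455,345)),(45,-32,48)),(T,tp((388,388)),(45,32,48)),
(S,sp((172,270)),(-45,32,48)),(S,sp((133,322)),(-45,-32,48)),(S,sp((240,350)),(45,-32,48)),(S,sp((275,305)),(45,32,48))],[.45,.07,.87])
def inv(f,p):
    d=np.array(p[:2])-f[:2];c,s=np.cos(f[2]),np.sin(f[2]);return c*d[0]+s*d[1],-s*d[0]+c*d[1]
print("carrier in press",inv(pr,ca),np.degrees(ca[2]-pr[2]))
np.savez("fit.npz",pr=pr,pe=pe,ca=ca)
c,s=np.cos(ca[2]),np.sin(ca[2]);print("tail",ca[:2]-.045*np.array([c,s]))
c,s=np.cos(pe[2]),np.sin(pe[2]);
P=cloud(T);print("bed z",P[115+500//4,180+int(520/4.9)])
for u,v in [(450,440),(440,400)]: print(P[int(115+v/4),int(180+u/4.9)])
def L(f,X): 
    c,s=np.cos(f[2]),np.sin(f[2]);return f[0]+c*X[0]-s*X[1],f[1]+s*X[0]+c*X[1]
print("pad up",L(pe,(-.08+.0955*1-.0,0)))
E
python3 fit.py
```

```text
press
[0.54854496 0.1981112  0.88943963] 50.96113704466149
[[-0.4, -1.3], [0.0, -1.1], [-1.5, 1.0], [0.7, -1.8], [-0.1, -1.1], [-1.2, -0.4], [-0.6, -0.6], [-0.8, -1.2], [0.2, 0.3], [0.8, -1.4], [-0.7, -2.1], [-1.3, -0.6], [-1.0, 1.6], [0.2, -0.2]]
pedal
[ 0.54773571 -0.19473287  0.93568444] 53.610769182703294
[[-0.4, -0.7], [0.0, -0.4], [-1.1, -2.1], [-1.2, -1.0], [-2.7, 0.0], [0.5, -0.9], [-0.3, -0.5]]
carrier
[0.49081968 0.13072897 0.85659634] 49.0793550631473
[[-0.9, 1.6], [0.5, -0.9], [-0.5, -1.9], [-1.5, -0.4], [-2.3, -1.0], [-1.7, -0.9], [0.1, 2.2], [-0.1, -0.0]]
carrier in press (np.float64(-0.08869516663760965), np.float64(0.002395789078924654)) -1.8817819815141918
tail [0.46134409 0.09672618]
bed z [0.41824884 0.07980687 0.01697401]
[ 0.2569047  -0.03260361  1.41699027]
[0.48899823 0.14569735 0.05294036]
pad up (np.float64(0.5569313539310368), np.float64(-0.1822552859791257))
```

```bash
cat > tool.py <<'E'
from h import *
from bench import *
from scipy.spatial.transform import Rotation as Ro
F=dict(np.load("fit.npz"));pr,pe=F["pr"],F["pe"]
def frame(yaw,lean):  # tool z fwd/down; x fwd/up
    f=np.array([np.cos(yaw),np.sin(yaw),0]);u=np.array([0,0,1.])
    z=np.sin(lean)*f-np.cos(lean)*u;x=np.cos(lean)*f+np.sin(lean)*u
    return np.stack([x,np.cross(z,x),z],1)
def L(f,X):
    c,s=np.cos(f[2]),np.sin(f[2]);return np.array([f[0]+c*X[0]-s*X[1],f[1]+s*X[0]+c*X[1],X[2]])
def inv(f,p):
    d=np.array(p[:2])-f[:2];c,s=np.cos(f[2]),np.sin(f[2]);return np.array([c*d[0]+s*d[1],-s*d[0]+c*d[1],p[2]])
def pose(s=None):
    s=s or get_state();return np.array(s["tool_pos"]),Ro.from_euler("xyz",s["orientation"]).as_matrix(),s
def delta(pos,R):
    p,R0,s=pose()
    print("t",round(s["time"],2),"pos",p.round(4),"d(tool)mm",(R0.T@(pos-p)*1000).round(1),"rot(tool)deg",np.degrees(Ro.from_matrix(R0.T@R).as_rotvec()).round(2))
def stat(f,tip=True):
    p,R,s=pose();t=p+R[:,2]*.019
    print("t",round(s["time"],2),"TCP in frame mm",(inv(f,p)*1e3).round(1),"tip",(inv(f,t)*1e3).round(1),"yaw/lean",np.degrees([np.arctan2(R[1,2],R[0,2])-f[2],np.arccos(-R[2,2])]).round(2),"F",np.array(s["wrist_force"]).round(2),"Fx_frame",round(float(np.array(s["wrist_force"])[:2]@[np.cos(f[2]),np.sin(f[2])]),2),"w",round(s["gripper_width"]*1e3,1),"q",np.array(s["joint_positions"]).round(2))
E
python3 - <<'E'
from tool import *
c=camera("wrist");print(c["T_tool_cam"].round(3).tolist(),c["K"][0,0])
R=frame(pr[2],0.);
delta(L(pr,(-.19,0,.25)),R)
E
```

```text
[[-0.0, -0.955, -0.298, 0.075], [1.0, -0.0, -0.0, 0.0], [0.0, -0.298, 0.955, -0.124], [0.0, 0.0, 0.0, 1.0]] 349.289017272018
t 0.15 pos [0.2255 0.5013 0.2496] d(tool)mm [3.704e+02 3.276e+02 1.000e-01] rot(tool)deg [ 7.000e-02  5.000e-02 -7.519e+01]
```

Run:
```python
s=open('tool.py').read()
s=s.replace("return np.stack([x,np.cross(z,x),z],1)","x=-x;return np.stack([x,np.cross(z,x),z],1)")
open('tool.py','w').write(s)
from tool import *
delta(L(pr,(-.15,0,.26)),frame(pr[2],0.))
```

```text
t 0.15 pos [0.2255 0.5013 0.2496] d(tool)mm [380.7 288.9 -10. ] rot(tool)deg [ 6.0000e-02 -8.0000e-02  1.0481e+02]
```

```bash
python3 -m jog '[{"dx":0.038,"dy":0.029,"dz":-0.001,"jaw":0},{"dx":0.038,"dy":0.029,"dz":-0.001},{"dx":0.038,"dy":0.029,"dz":-0.001},{"dx":0.038,"dy":0.029,"dz":-0.001},{"dx":0.038,"dy":0.029,"dz":-0.001},{"dx":0.038,"dy":0.029,"dz":-0.001},{"dx":0.038,"dy":0.029,"dz":-0.001},{"dx":0.038,"dy":0.029},{"dx":0.038,"dy":0.029},{"rz":10.5},{"rz":10.5},{"rz":10.5},{"rz":10.5},{"rz":10.5},{"rz":10.5},{"rz":10.5},{"rz":10.5},{"rz":10.5},{"rz":10.5}]'
python3 - <<'E'
from tool import *
delta(L(pr,(-.15,0,.26)),frame(pr[2],0.));stat(pr)
E
```

```text
t 0.15 pos [0.2255 0.5013 0.2496] d(tool)mm [380.7 288.9 -10. ] rot(tool)deg [ 6.0000e-02 -8.0000e-02  1.0481e+02]
t 0.15 TCP in frame mm [ 32.  441.9 249.6] tip [ 32.  441.9 230.6] yaw/lean [-1.6237e+02  8.0000e-02] F [ 0.52 -0.38 -0.3 ] Fx_frame 0.04 w 85.1 q [ 1.43  0.26  0.11 -0.   -1.42 -0.28]invalid input
```

```bash
python3 -m jog '[{"dx":0.038,"dy":0.029,"dz":-0.001,"jaw":0}]'; echo; python3 -m jog '[{"dx":0.038,"dy":0.029,"jaw":0.0}]' 40
```

```text
invalid input
invalid input
```

```bash
python3 -m jog '[{"dx":0.038,"dy":0.029,"dz":-0.001}]'; echo; python3 -m jog '[{"dx":0.038,"dy":0.029,"dz":0,"rx":0,"ry":0,"rz":0,"jaw":0.02}]'
```

```text
time: 0.28
tool_pos: [0.2476, 0.46, 0.2483]
orientation: [3.138, -0.0, -0.42]
wrist_force: [1.3, -0.1, 0.4]
gripper_width: 0.0699invalid input
```

```bash
python3 -m jog '[{"dx":0.01,"dy":0.029}]'; echo; python3 -m jog '[{"dx":0.01,"dy":0.01,"jaw":0.5}]';echo; python3 -m jog '[{"dx":0.01,"dy":0.01,"jaw":1}]'
python3 - <<'E'
from tool import *
stat(pr)
E
```

```text
t 0.28 TCP in frame mm [ 13.9 398.7 248.3] tip [ 13.8 398.7 229.3] yaw/lean [-162.08    0.19] F [ 1.27 -0.06  0.4 ] Fx_frame 0.75 w 69.9 q [ 1.38  0.2   0.04 -0.   -1.41 -0.23]invalid input
invalid input
invalid input
```

```bash
python3 -m jog '[{"dx":0.038,"dy":0.029,"dz":0,"rx":0,"ry":0,"rz":0,"jaw":0},{"dx":0.038,"dy":0.029,"dz":0,"rx":0,"ry":0,"rz":0,"jaw":0},{"dx":0.038,"dy":0.029,"dz":-0.002,"rx":0,"ry":0,"rz":0,"jaw":0},{"dx":0.038,"dy":0.029,"dz":-0.002,"rx":0,"ry":0,"rz":0,"jaw":0},{"dx":0.038,"dy":0.029,"dz":-0.002,"rx":0,"ry":0,"rz":0,"jaw":0},{"dx":0.038,"dy":0.029,"dz":-0.002,"rx":0,"ry":0,"rz":0,"jaw":0},{"dx":0.038,"dy":0.029,"dz":-0.002,"rx":0,"ry":0,"rz":0,"jaw":0},{"dx":0,"dy":0,"dz":0,"rx":0,"ry":0,"rz":10.5,"jaw":0},{"dx":0,"dy":0,"dz":0,"rx":0,"ry":0,"rz":10.5,"jaw":0},{"dx":0,"dy":0,"dz":0,"rx":0,"ry":0,"rz":10.5,"jaw":0},{"dx":0,"dy":0,"dz":0,"rx":0,"ry":0,"rz":10.5,"jaw":0},{"dx":0,"dy":0,"dz":0,"rx":0,"ry":0,"rz":10.5,"jaw":0},{"dx":0,"dy":0,"dz":0,"rx":0,"ry":0,"rz":10.5,"jaw":0},{"dx":0,"dy":0,"dz":0,"rx":0,"ry":0,"rz":10.5,"jaw":0},{"dx":0,"dy":0,"dz":0,"rx":0,"ry":0,"rz":10.5,"jaw":0}]'
python3 - <<'E'
from tool import *
delta(L(pr,(-.15,0,.26)),frame(pr[2],0.));stat(pr)
E
```

```text
time: 2.15
tool_pos: [0.4101, 0.1518, 0.256]
orientation: [3.137, -0.01, -1.919]
wrist_force: [0.2, -0.2, 0.2]
gripper_width: 0.0004
t 2.15 pos [0.4101 0.1518 0.256 ] d(tool)mm [ 51.  -65.2  -3.8] rot(tool)deg [ 0.15 -0.59 19.1 ]
t 2.15 TCP in frame mm [-123.2   78.4  256. ] tip [-123.4   78.4  237. ] yaw/lean [-184.34    0.6 ] F [ 0.23 -0.21  0.16] Fx_frame -0.01 w 0.4 q [ 0.72  0.03 -0.14  0.   -1.41 -1.06]
```

```bash
python3 -m jog '[{"dx":0.025,"dy":-0.034,"dz":-0.002,"rx":0,"ry":0,"rz":0,"jaw":0},{"dx":0.025,"dy":-0.034,"dz":-0.002,"rx":0,"ry":0,"rz":0,"jaw":0},{"dx":0,"dy":0,"dz":0,"rx":0,"ry":-0.5,"rz":10,"jaw":0},{"dx":0,"dy":0,"dz":0,"rx":0,"ry":0,"rz":10,"jaw":0},{"dx":0,"dy":0,"dz":0,"rx":0,"ry":0,"rz":0,"jaw":0}]'
python3 - <<'E'
from tool import *
delta(L(pr,(-.15,0,.26)),frame(pr[2],0.));stat(pr)
p,R,s=pose()
c=camera("wrist");np.savez("w1.npz",p=p,R=R,**c)
cv2.imwrite("pics/w1.png",c["color"][:,:,::-1])
E
```

```text
time: 2.78
tool_pos: [0.4575, 0.0793, 0.2588]
orientation: [3.137, -0.004, -2.278]
wrist_force: [0.7, 0.3, 0.2]
gripper_width: 0.0
t 2.77 pos [0.4575 0.0793 0.2588] d(tool)mm [ 0.5  4.1 -1.2] rot(tool)deg [ 0.28 -0.25 -1.49]
t 2.77 TCP in frame mm [-149.6   -4.1  258.8] tip [-149.7   -4.   239.8] yaw/lean [-229.37    0.38] F [0.71 0.32 0.2 ] Fx_frame 0.69 w 0.0 q [ 0.51  0.09 -0.08 -0.   -1.41 -1.22]
```

View pics/w1.png

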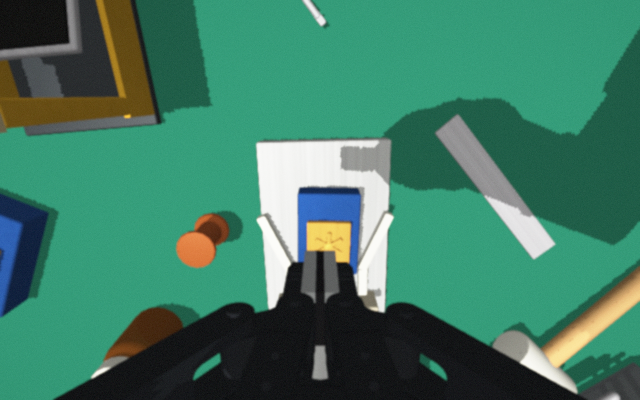

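The wrist view shows the bed's near corners at (257,143) and (391,139), and the carrier's tail edge from (299,188) to (361,187). I'll use those to refine both poses.

```bash
cat > wl.py <<'E'
from tool import *
def wplane(c,px,z):
    T=c["T_tool_cam"];R=c["R0"]@T[:3,:3];o=c["p0"]+c["R0"]@T[:3,3]
    r=R@np.linalg.inv(c["K"])@np.array([px[0],px[1],1.]);return o+r*(z-o[2])/r[2]
E
python3 - <<'E'
from wl import *
d=dict(np.load("w1.npz"));c={"T_tool_cam":d["T_tool_cam"],"K":d["K"],"p0":d["p"],"R0":d["R"]}
im=d["color"][:,:,::-1]
cv2.imwrite("pics/w1c.png",cv2.resize(im[130:310,240:410],None,fx=3.3,fy=3.3,interpolation=cv2.INTER_CUBIC))
for n,px,z in [("bedL?",(257,143),.02),("bedR?",(391,139),.02),("bedside left",(267,305),.02),("bedside right",(387,300),.02),("tailtop",(299,194),.048),("tailtop",(360,193),.048),("die",(307,222),.056),("die",(351,221),.056)]:
    w=wplane(c,px,z);print(n,w.round(4),(inv(pr,w)*1e3).round(1))
E
```

```text
bedL? [0.4861 0.0172 0.02  ] [-179.8  -65.5   20. ]
bedR? [0.3784 0.1041 0.02  ] [-180.2   72.9   20. ]
bedside left [0.6098 0.1646 0.02  ] [ 12.6 -68.7  20. ]
bedside right [0.4969 0.2528 0.02  ] [ 9.9 74.6 20. ]
tailtop [0.4832 0.0814 0.048 ] [-131.8  -22.7   48. ]
tailtop [0.4364 0.1202 0.048 ] [-131.1   38.1   48. ]
die [0.4945 0.1069 0.056 ] [-104.8  -15.5   56. ]
die [0.4606 0.1347 0.056 ] [-104.7   28.4   56. ]
```

View pics/w1c.png

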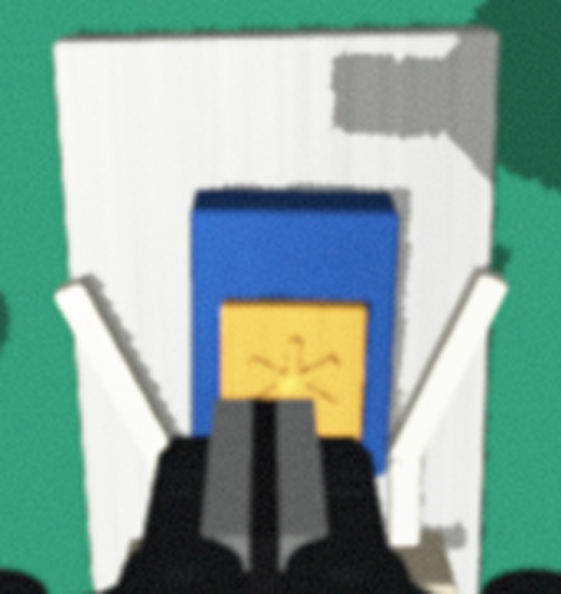

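```bash
python3 - <<'E'
import numpy as np
F=dict(np.load("fit.npz"));pr=F["pr"]
pr[:2]+=.0028*np.array([-np.sin(pr[2]),np.cos(pr[2])]);F["pr"]=pr;np.savez("fit.npz",**F)
from tool import *
R=frame(pr[2],np.radians(40));delta(L(pr,(-.205,.003,.10)),R);stat(pr)
E
python3 -m jog '[{"dx":0.012,"dy":0.001,"dz":0,"rx":0,"ry":-10,"rz":-1.5,"jaw":0.25},{"dx":0.012,"dy":0,"dz":0,"rx":0,"ry":-10,"rz":0,"jaw":0.25},{"dx":0.012,"dy":0,"dz":0,"rx":0,"ry":-10,"rz":0,"jaw":0.25},{"dx":0.012,"dy":0,"dz":0,"rx":0,"ry":-10,"rz":0,"jaw":0.25},{"dx":0,"dy":0,"dz":0,"rx":0,"ry":0,"rz":0,"jaw":0.25}]'
python3 - <<'E'
from tool import *
R=frame(pr[2],np.radians(40));delta(L(pr,(-.205,.003,.10)),R);stat(pr)
E
```

```text
t 2.83 pos [0.4574 0.0794 0.2588] d(tool)mm [ 54.9   7.7 159.1] rot(tool)deg [ -0.21 -40.25  -1.42]
t 2.83 TCP in frame mm [-149.6   -6.8  258.8] tip [-149.7   -6.7  239.8] yaw/lean [-229.42    0.38] F [-0.13 -0.23 -0.38] Fx_frame -0.26 w -0.1 q [ 0.51  0.09 -0.08 -0.   -1.41 -1.21]
time: 3.45
tool_pos: [0.4271, 0.0457, 0.2453]
orientation: [-3.134, 0.687, -2.226]
wrist_force: [0.7, -0.0, 0.8]
gripper_width: 0.0218
t 3.45 pos [0.4271 0.0457 0.2453] d(tool)mm [ 99.9   8.5 105.9] rot(tool)deg [ 0.53 -0.62  1.14]
t 3.45 TCP in frame mm [-194.9   -4.4  245.3] tip [-182.8   -4.3  230.6] yaw/lean [ 0.83 39.38] F [ 0.73 -0.04  0.84] Fx_frame 0.43 w 21.8 q [ 0.   -0.17 -0.33 -0.62 -1.04 -0.44]
```

```bash
python3 -m jog '[{"dx":0.034,"dy":0.003,"dz":0.036,"rx":0.5,"ry":-0.6,"rz":1,"jaw":0.25},{"dx":0.034,"dy":0.003,"dz":0.036,"rx":0,"ry":0,"rz":0,"jaw":0.25},{"dx":0.034,"dy":0.003,"dz":0.036,"rx":0,"ry":0,"rz":0,"jaw":0.25},{"dx":0,"dy":0,"dz":0,"rx":0,"ry":0,"rz":0,"jaw":0.25}]'
python3 - <<'E'
from tool import *
R=frame(pr[2],np.radians(40));delta(L(pr,(-.190,.003,.05)),R);stat(pr)
E
```

```text
time: 3.95
tool_pos: [0.417, 0.0439, 0.0963]
orientation: [-3.125, 0.695, -2.228]
wrist_force: [0.8, -0.9, 0.4]
gripper_width: 0.0215
t 3.95 pos [0.417  0.0439 0.0963] d(tool)mm [20.   1.2 43.6] rot(tool)deg [-0.05 -0.17  1.06]
t 3.95 TCP in frame mm [-202.6    2.2   96.3] tip [-190.4    2.2   81.7] yaw/lean [-0.08 39.84] F [ 0.84 -0.89  0.42] Fx_frame -0.16 w 21.5 q [-0.09  0.02 -0.54 -0.85 -0.78 -0.02]
```

```bash
python3 -m jog '[{"dx":0.010,"dy":0.001,"dz":0.021,"rx":0,"ry":0,"rz":1,"jaw":0.25},{"dx":0.010,"dy":0,"dz":0.021,"rx":0,"ry":0,"rz":0,"jaw":0.25},{"dx":0,"dy":0,"dz":0,"rx":0,"ry":0,"rz":0,"jaw":0.25}]'
python3 - <<'E'
from tool import *
R=frame(pr[2],np.radians(40));delta(L(pr,(-.165,.003,.05)),R);stat(pr)
p,R,s=pose()
c=camera("wrist");cv2.imwrite("pics/w2.png",c["color"][:,:,::-1])
c=camera("side");cv2.imwrite("pics/s2.png",cv2.resize(c["color"][140:270,325:485,::-1],None,fx=4.5,fy=4.5,interpolation=cv2.INTER_CUBIC))
E
```

```text
time: 4.32
tool_pos: [0.4292, 0.0547, 0.0568]
orientation: [-3.126, 0.698, -2.232]
wrist_force: [0.3, 1.3, 0.1]
gripper_width: 0.0212
t 4.33 pos [0.4292 0.0547 0.0568] d(tool)mm [-12.3   3.3  19.1] rot(tool)deg [-0.14  0.    0.87]
t 4.33 TCP in frame mm [-186.6   -0.4   56.8] tip [-174.4   -0.5   42.2] yaw/lean [-0.22 40.  ] F [0.3  1.27 0.13] Fx_frame 1.18 w 21.2 q [-0.09  0.12 -0.55 -0.95 -0.71  0.11]
```

View pics/w2.png

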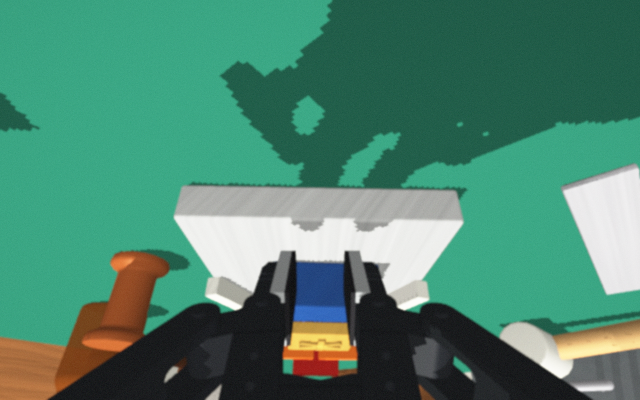

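View pics/s2.png

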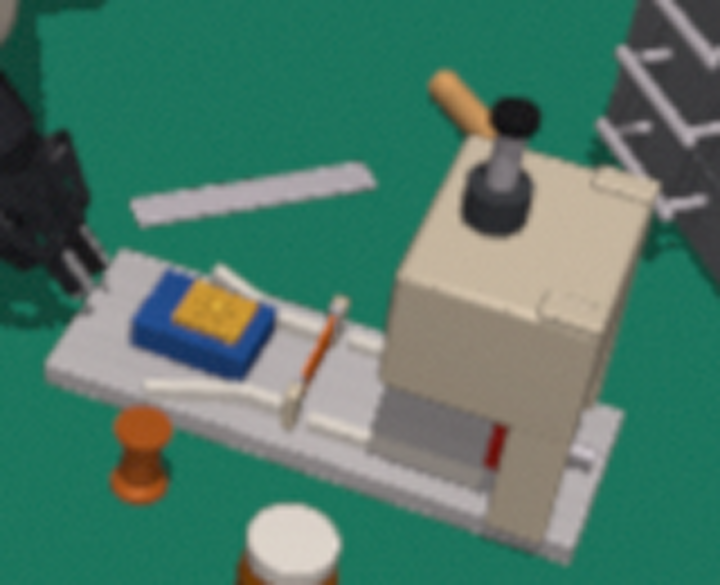

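```bash
python3 -m jog '[{"dx":0.002,"dy":0.002,"dz":0.003,"rx":0,"ry":0,"rz":0.8,"jaw":0.25},{"dx":0.003,"dy":0.001,"dz":0.003,"rx":0,"ry":0,"rz":0,"jaw":0.25},{"dx":-0.006,"dy":0,"dz":0.005,"rx":0,"ry":0,"rz":0,"jaw":0.25},{"dx":-0.006,"dy":0,"dz":0.005,"rx":0,"ry":0,"rz":0,"jaw":0.25},{"dx":0,"dy":0,"dz":0,"rx":0,"ry":0,"rz":0,"jaw":0.25}]'
python3 - <<'E'
from tool import *
R=frame(pr[2],np.radians(40));delta(L(pr,(-.155,.003,.049)),R);stat(pr)
E
```

```text
time: 5.05
tool_pos: [0.4394, 0.0693, 0.0531]
orientation: [-3.129, 0.703, -2.244]
wrist_force: [0.2, -0.2, -0.5]
gripper_width: 0.0215
t 5.05 pos [0.4394 0.0693 0.0531] d(tool)mm [-7.9  2.2 12.1] rot(tool)deg [-0.44  0.27  0.34]
t 5.05 TCP in frame mm [-168.8    0.8   53.1] tip [-156.5    0.7   38.6] yaw/lean [-0.68 40.27] F [ 0.22 -0.15 -0.53] Fx_frame 0.02 w 21.5 q [-0.05  0.13 -0.54 -0.97 -0.68  0.09]
```

```bash
python3 -m jog '[{"dx":-0.003,"dy":0.002,"dz":0.006,"rx":-0.4,"ry":0.2,"rz":0.3,"jaw":0.25},{"dx":-0.003,"dy":0.001,"dz":0.006,"rx":0,"ry":0,"rz":0,"jaw":0.25},{"dx":-0.006,"dy":0,"dz":0.006,"rx":0,"ry":0,"rz":0,"jaw":0.25},{"dx":-0.006,"dy":0,"dz":0.005,"rx":0,"ry":0,"rz":0,"jaw":0.25},{"dx":-0.006,"dy":0,"dz":0.005,"rx":0,"ry":0,"rz":0,"jaw":0.25}]'
python3 - <<'E'
from tool import *
R=frame(pr[2],np.radians(40));delta(L(pr,(-.10,.002,.049)),R);stat(pr)
E
```

```text
time: 5.68
tool_pos: [0.4606, 0.099, 0.0462]
orientation: [-3.138, 0.696, -2.249]
wrist_force: [-6.3, -7.2, 9.0]
gripper_width: 0.0214
t 5.67 pos [0.4606 0.099  0.0462] d(tool)mm [-26.7  -1.1  18.6] rot(tool)deg [-0.12 -0.15  0.13]
t 5.67 TCP in frame mm [-132.4    3.1   46.2] tip [-120.2    3.1   31.6] yaw/lean [-0.18 39.86] F [-6.25 -7.22  9.01] Fx_frame -9.54 w 21.4 q [ 0.05  0.17 -0.51 -0.97 -0.61  0.02]
```

```bash
python3 -m jog '[{"dx":-0.003,"dy":0,"dz":-0.004,"rx":0,"ry":0,"rz":0,"jaw":0.25},{"dx":0,"dy":0,"dz":0,"rx":0,"ry":0,"rz":0,"jaw":0.25}]'
python3 - <<'E'
from tool import *
stat(pr)
c=camera("side");cv2.imwrite("pics/s3.png",cv2.resize(c["color"][140:270,325:485,::-1],None,fx=4.5,fy=4.5,interpolation=cv2.INTER_CUBIC))
E
```

```text
time: 5.92
tool_pos: [0.4607, 0.0995, 0.0514]
orientation: [-3.138, 0.696, -2.249]
wrist_force: [0.6, -0.2, 0.3]
gripper_width: 0.0213
t 5.92 TCP in frame mm [-131.9    3.3   51.4] tip [-119.7    3.3   36.9] yaw/lean [-0.13 39.87] F [ 0.56 -0.16  0.3 ] Fx_frame 0.23 w 21.3 q [ 0.06  0.16 -0.51 -0.96 -0.62 -0.01]
```

View pics/s3.png

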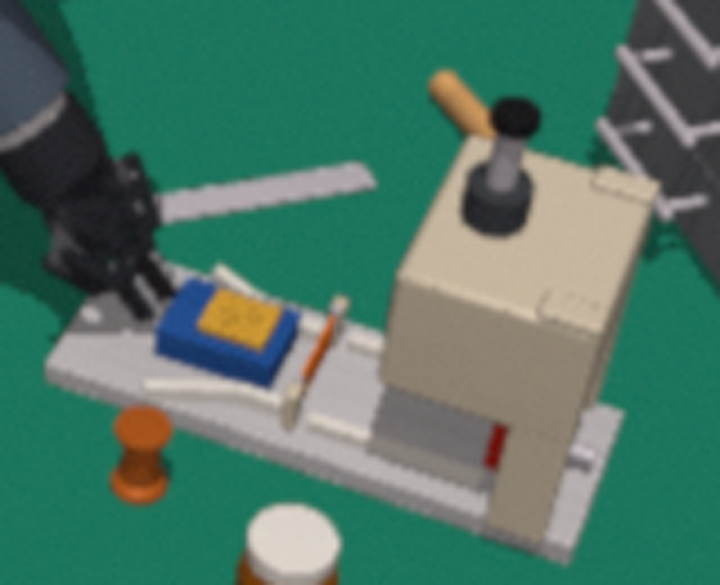

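The carrier has moved about 15 mm and is sitting straight with the fingers behind it. I'll keep pushing.

```bash
python3 -m jog '[{"dx":-0.006,"dy":0,"dz":0.005,"rx":0,"ry":0,"rz":0,"jaw":0.25},{"dx":-0.006,"dy":0,"dz":0.005,"rx":0,"ry":0,"rz":0,"jaw":0.25},{"dx":-0.006,"dy":0,"dz":0.005,"rx":0,"ry":0,"rz":0,"jaw":0.25},{"dx":-0.006,"dy":0,"dz":0.005,"rx":0,"ry":0,"rz":0,"jaw":0.25},{"dx":-0.006,"dy":0,"dz":0.005,"rx":0,"ry":0,"rz":0,"jaw":0.25}]'
python3 - <<'E'
from tool import *
R=frame(pr[2],np.radians(40));delta(L(pr,(-.05,.002,.050)),R);stat(pr)
E
```

```text
time: 6.6
tool_pos: [0.4814, 0.1228, 0.05]
orientation: [-3.13, 0.685, -2.241]
wrist_force: [-10.5, -13.2, 9.5]
gripper_width: 0.0213
t 6.6 pos [0.4814 0.1228 0.05  ] d(tool)mm [-39.4  -0.1  32.2] rot(tool)deg [-0.28 -0.76  0.49]
t 6.6 TCP in frame mm [-100.8    1.9   50. ] tip [-88.8   1.8  35.3] yaw/lean [-0.45 39.24] F [-10.53 -13.15   9.55] Fx_frame -16.85 w 21.3 q [ 0.14  0.18 -0.48 -0.93 -0.56 -0.1 ]
```

Run:
```python
from tool import *
c=camera("side");cv2.imwrite("pics/s4.png",cv2.resize(c["color"][140:270,325:485,::-1],None,fx=4.5,fy=4.5,interpolation=cv2.INTER_CUBIC))
c=camera("top");cv2.imwrite("pics/t4.png",cv2.resize(c["color"][115:265,180:340,::-1],None,fx=4.9,fy=4,interpolation=cv2.INTER_CUBIC))
stat(pr)
```

```text
t 6.7 TCP in frame mm [-99.9   1.9  49.9] tip [-87.8   1.8  35.2] yaw/lean [-0.46 39.29] F [ -8.41 -12.46   9.63] Fx_frame -14.98 w 21.0 q [ 0.14  0.18 -0.48 -0.93 -0.56 -0.1 ]
```

View pics/s4.png

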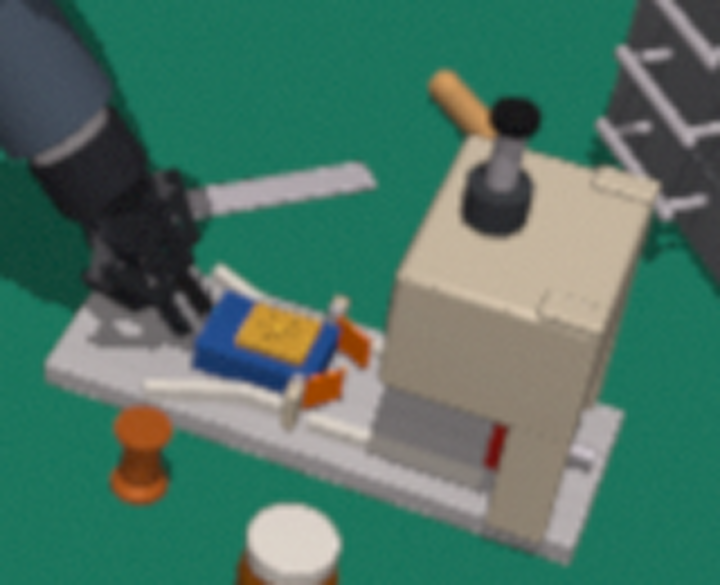

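View pics/t4.png

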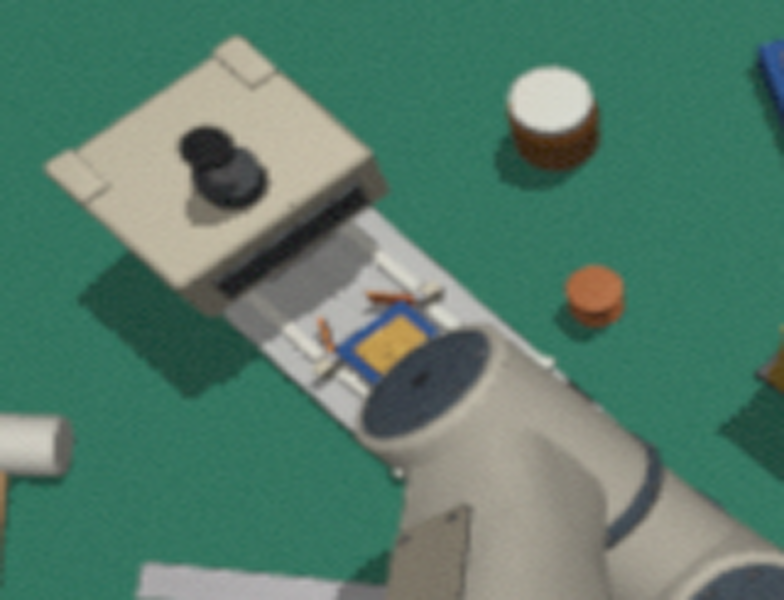

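```bash
python3 -m jog '[{"dx":-0.007,"dy":0,"dz":0.004,"rx":-0.3,"ry":-0.6,"rz":0.4,"jaw":0.25},{"dx":-0.007,"dy":0,"dz":0.004,"rx":0,"ry":0,"rz":0,"jaw":0.25},{"dx":-0.006,"dy":0,"dz":0.005,"rx":0,"ry":0,"rz":0,"jaw":0.25},{"dx":-0.006,"dy":0,"dz":0.005,"rx":0,"ry":0,"rz":0,"jaw":0.25}]'
python3 - <<'E'
from tool import *
R=frame(pr[2],np.radians(40));delta(L(pr,(-.05,.002,.050)),R);stat(pr)
E
```

```text
time: 7.2
tool_pos: [0.4973, 0.1419, 0.0493]
orientation: [-3.14, 0.685, -2.252]
wrist_force: [-9.0, -11.2, 13.1]
gripper_width: 0.0213
t 7.2 pos [0.4973 0.1419 0.0493] d(tool)mm [-20.6   0.4  15.9] rot(tool)deg [-0.07 -0.75  0.02]
t 7.2 TCP in frame mm [-76.    1.6  49.3] tip [-63.9   1.6  34.6] yaw/lean [-0.1  39.25] F [ -9.04 -11.22  13.08] Fx_frame -14.41 w 21.3 q [ 0.19  0.21 -0.45 -0.91 -0.54 -0.15]
```

```bash
python3 -m jog '[{"dx":-0.002,"dy":0,"dz":-0.002,"rx":0,"ry":0,"rz":0,"jaw":0.25},{"dx":0,"dy":0,"dz":0,"rx":0,"ry":0,"rz":0,"jaw":0.25}]'
python3 - <<'E'
from tool import *
stat(pr)
d=camera("wrist");cv2.imwrite("pics/w5.png",d["color"][:,:,::-1])
E
```

```text
time: 7.45
tool_pos: [0.4973, 0.1422, 0.052]
orientation: [-3.141, 0.685, -2.252]
wrist_force: [-0.1, 0.1, 0.5]
gripper_width: 0.0212
t 7.45 TCP in frame mm [-75.7   1.8  52. ] tip [-63.7   1.8  37.2] yaw/lean [-0.08 39.23] F [-0.11  0.13  0.49] Fx_frame 0.03 w 21.2 q [ 0.19  0.2  -0.45 -0.9  -0.54 -0.17]
```

View pics/w5.png

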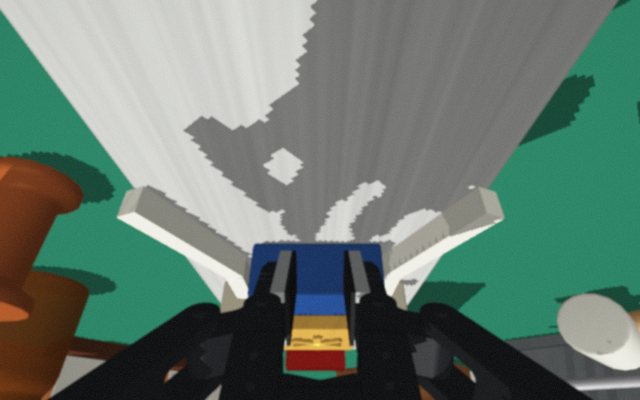

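```bash
python3 -m jog '[{"dx":-0.007,"dy":0,"dz":0.005,"rx":0,"ry":-0.7,"rz":0,"jaw":0.25},{"dx":-0.007,"dy":0,"dz":0.004,"rx":0,"ry":0,"rz":0,"jaw":0.25},{"dx":-0.007,"dy":0,"dz":0.004,"rx":0,"ry":0,"rz":0,"jaw":0.25},{"dx":-0.007,"dy":0,"dz":0.004,"rx":0,"ry":0,"rz":0,"jaw":0.25},{"dx":-0.007,"dy":0,"dz":0.004,"rx":0,"ry":0,"rz":0,"jaw":0.25}]'
python3 - <<'E'
from tool import *
R=frame(pr[2],np.radians(40));delta(L(pr,(0,.001,.052)),R);stat(pr)
E
```

```text
time: 8.12
tool_pos: [0.5206, 0.1733, 0.055]
orientation: [3.137, 0.69, -2.256]
wrist_force: [-2.3, -2.6, -2.2]
gripper_width: 0.0213
t 8.12 pos [0.5206 0.1733 0.055 ] d(tool)mm [-26.5  -2.2  25.8] rot(tool)deg [ 0.11 -0.45 -0.16]
t 8.12 TCP in frame mm [-36.9   3.3  55. ] tip [-24.8   3.3  40.4] yaw/lean [ 0.18 39.55] F [-2.34 -2.57 -2.25] Fx_frame -3.47 w 21.3 q [ 0.27  0.23 -0.41 -0.88 -0.5  -0.26]
```

```bash
python3 -m jog '[{"dx":-0.0055,"dy":-0.0005,"dz":0.006,"rx":0,"ry":-0.4,"rz":0,"jaw":0.25},{"dx":-0.0055,"dy":-0.0005,"dz":0.006,"rx":0,"ry":0,"rz":0,"jaw":0.25},{"dx":-0.006,"dy":-0.0005,"dz":0.005,"rx":0,"ry":0,"rz":0,"jaw":0.25},{"dx":-0.007,"dy":-0.0005,"dz":0.004,"rx":0,"ry":0,"rz":0,"jaw":0.25}]'
python3 - <<'E'
from tool import *
R=frame(pr[2],np.radians(40));delta(L(pr,(.020,.001,.052)),R);stat(pr)
E
```

```text
time: 8.62
tool_pos: [0.5432, 0.1988, 0.0538]
orientation: [3.136, 0.697, -2.256]
wrist_force: [-3.0, -3.0, -1.4]
gripper_width: 0.0214
t 8.62 pos [0.5432 0.1988 0.0538] d(tool)mm [-16.4  -0.7  16. ] rot(tool)deg [ 0.18 -0.06 -0.17]
t 8.62 TCP in frame mm [-2.8  1.7 53.8] tip [ 9.4  1.8 39.2] yaw/lean [ 0.28 39.94] F [-2.95 -2.96 -1.4 ] Fx_frame -4.16 w 21.4 q [ 0.32  0.27 -0.36 -0.87 -0.48 -0.3 ]
```

```bash
python3 -m jog '[{"dx":-0.004,"dy":0,"dz":0.0035,"rx":0,"ry":0,"rz":0,"jaw":0.25},{"dx":-0.004,"dy":0,"dz":0.0035,"rx":0,"ry":0,"rz":0,"jaw":0.25},{"dx":-0.004,"dy":0,"dz":0.003,"rx":0,"ry":0,"rz":0,"jaw":0.25}]'
python3 - <<'E'
from tool import *
R=frame(pr[2],np.radians(40));delta(L(pr,(.020,.001,.052)),R);stat(pr)
c=camera("side");cv2.imwrite("pics/s6.png",cv2.resize(c["color"][140:270,325:485,::-1],None,fx=4.5,fy=4.5,interpolation=cv2.INTER_CUBIC))
E
```

```text
time: 9.0
tool_pos: [0.5538, 0.212, 0.0539]
orientation: [3.136, 0.697, -2.256]
wrist_force: [-2.2, -2.6, -0.7]
gripper_width: 0.0214
t 9.0 pos [0.5538 0.212  0.0539] d(tool)mm [-3.3 -0.9  5.2] rot(tool)deg [ 0.2  -0.06 -0.16]
t 9.0 TCP in frame mm [14.1  1.9 53.9] tip [26.3  1.9 39.3] yaw/lean [ 0.31 39.94] F [-2.2  -2.61 -0.67] Fx_frame -3.41 w 21.4 q [ 0.34  0.29 -0.34 -0.85 -0.47 -0.34]
```

View pics/s6.png

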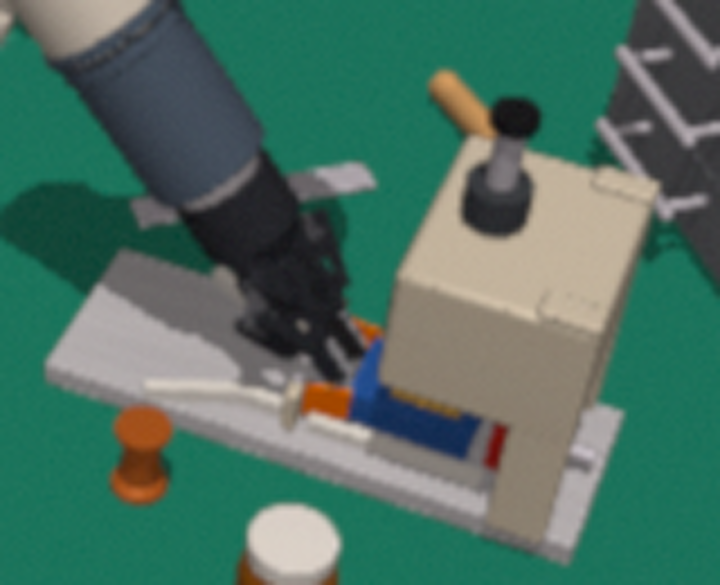

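The carrier's nose is about 10–15 mm from the red stop at (497,445). I'll creep in.

```bash
python3 -m jog '[{"dx":-0.002,"dy":0,"dz":0.0017,"rx":0,"ry":0,"rz":0,"jaw":0.25},{"dx":-0.002,"dy":0,"dz":0.0017,"rx":0,"ry":0,"rz":0,"jaw":0.25},{"dx":-0.002,"dy":0,"dz":0.0017,"rx":0,"ry":0,"rz":0,"jaw":0.25}]'
python3 - <<'E'
from tool import *
stat(pr)
E
python3 -m jog '[{"dx":-0.002,"dy":0,"dz":0.0017,"rx":0,"ry":0,"rz":0,"jaw":0.25},{"dx":-0.002,"dy":0,"dz":0.0017,"rx":0,"ry":0,"rz":0,"jaw":0.25}]'
python3 - <<'E'
from tool import *
stat(pr)
E
```

```text
time: 9.43
tool_pos: [0.5592, 0.2186, 0.0539]
orientation: [3.136, 0.697, -2.256]
wrist_force: [-2.7, -2.2, -1.7]
gripper_width: 0.0216
t 9.43 TCP in frame mm [22.6  1.8 53.9] tip [34.8  1.9 39.3] yaw/lean [ 0.3  39.95] F [-2.74 -2.21 -1.7 ] Fx_frame -3.44 w 21.6 q [ 0.36  0.3  -0.33 -0.84 -0.46 -0.36]
time: 9.68
tool_pos: [0.5611, 0.2216, 0.0527]
orientation: [3.135, 0.694, -2.256]
wrist_force: [-15.3, -17.7, 12.3]
gripper_width: 0.0213
t 9.68 TCP in frame mm [26.2  2.2 52.7] tip [38.4  2.3 38.1] yaw/lean [ 0.4  39.76] F [-15.3  -17.75  12.27] Fx_frame -23.42 w 21.3 q [ 0.36  0.31 -0.32 -0.83 -0.46 -0.38]
```

Run:
```python
from tool import *
c=camera("side");cv2.imwrite("pics/s7.png",cv2.resize(c["color"][140:270,325:485,::-1],None,fx=4.5,fy=4.5,interpolation=cv2.INTER_CUBIC))
c=camera("wrist");cv2.imwrite("pics/w7.png",c["color"][:,:,::-1]);stat(pr)
```

```text
t 9.78 TCP in frame mm [26.   2.2 52.8] tip [38.2  2.3 38.2] yaw/lean [ 0.4  39.76] F [-8.53 -9.73  3.26] Fx_frame -12.93 w 21.6 q [ 0.36  0.31 -0.32 -0.83 -0.46 -0.38]
```

View pics/s7.png

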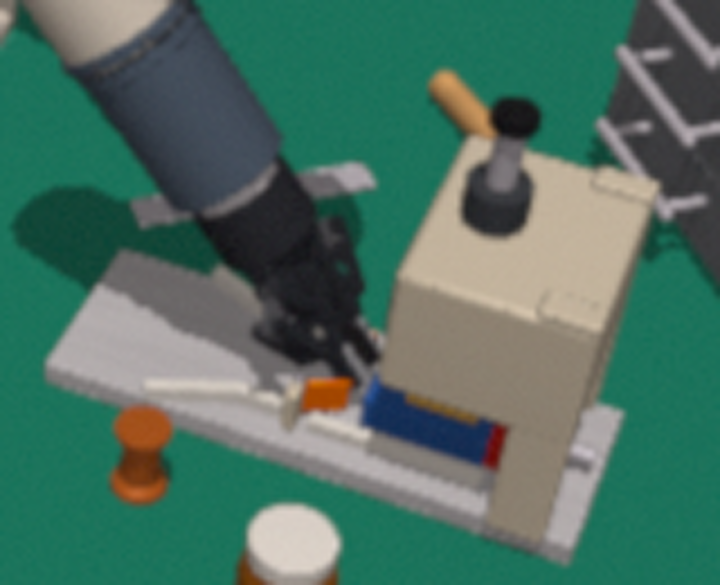

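View pics/w7.png

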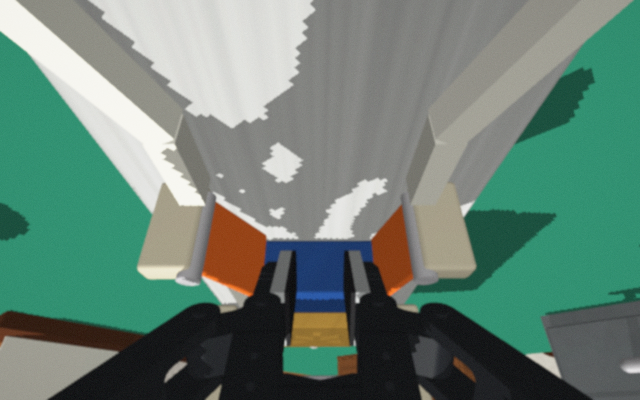

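The nose now touches the red stop at (492,450). I'll give it one more gentle firm press, then draw back.

```bash
python3 -m jog '[{"dx":-0.0018,"dy":0,"dz":0.0005,"rx":0,"ry":0,"rz":0,"jaw":0.25}]'
python3 - <<'E'
from tool import *
stat(pr);c=camera("wrist");c=camera("wrist");stat(pr)
E
```

```text
time: 9.9
tool_pos: [0.561, 0.2215, 0.0529]
orientation: [3.134, 0.692, -2.256]
wrist_force: [-6.7, -8.7, 3.3]
gripper_width: 0.0214
t 9.9 TCP in frame mm [26.   2.2 52.9] tip [38.1  2.3 38.2] yaw/lean [ 0.42 39.63] F [-6.72 -8.74  3.29] Fx_frame -11.02 w 21.4 q [ 0.37  0.31 -0.32 -0.82 -0.46 -0.39]
t 10.0 TCP in frame mm [26.   2.2 52.9] tip [38.1  2.3 38.2] yaw/lean [ 0.42 39.63] F [-6.74 -9.96  3.14] Fx_frame -11.98 w 21.3 q [ 0.37  0.31 -0.32 -0.82 -0.46 -0.39]
```

```bash
python3 -m jog '[{"dx":0.004,"dy":0,"dz":-0.004,"rx":0,"ry":0,"rz":0,"jaw":0.25},{"dx":0.008,"dy":0,"dz":-0.008,"rx":0,"ry":0,"rz":0,"jaw":0.25},{"dx":0.008,"dy":0,"dz":-0.008,"rx":0,"ry":0,"rz":0,"jaw":0.25},{"dx":0.008,"dy":0,"dz":-0.008,"rx":0,"ry":0,"rz":0,"jaw":0.25},{"dx":0.008,"dy":0,"dz":-0.008,"rx":0,"ry":0,"rz":0,"jaw":0.25},{"dx":0.008,"dy":0,"dz":-0.008,"rx":0,"ry":0,"rz":0,"jaw":0.25},{"dx":0.008,"dy":0,"dz":-0.008,"rx":0,"ry":0,"rz":0,"jaw":0.25},{"dx":0.008,"dy":0,"dz":-0.008,"rx":0,"ry":0,"rz":0,"jaw":0.25},{"dx":0.008,"dy":0,"dz":-0.008,"rx":0,"ry":0,"rz":0,"jaw":0.25},{"dx":0.008,"dy":0,"dz":-0.008,"rx":0,"ry":0,"rz":0,"jaw":0.25},{"dx":0.008,"dy":0,"dz":-0.008,"rx":0,"ry":0,"rz":0,"jaw":0.25}]'
python3 - <<'E'
from tool import *
stat(pr)
c=camera("side");cv2.imwrite("pics/s8.png",cv2.resize(c["color"][140:270,325:485,::-1],None,fx=4.5,fy=4.5,interpolation=cv2.INTER_CUBIC))
c=camera("wrist");cv2.imwrite("pics/w8.png",c["color"][:,:,::-1])
E
```

```text
time: 11.38
tool_pos: [0.4851, 0.1255, 0.0677]
orientation: [3.14, 0.699, -2.253]
wrist_force: [0.8, -0.1, 0.7]
gripper_width: 0.0211
t 11.38 TCP in frame mm [-96.3   0.8  67.7] tip [-84.1   0.8  53.1] yaw/lean [ 0.09 40.08] F [ 0.79 -0.11  0.69] Fx_frame 0.41 w 21.1 q [ 0.14  0.16 -0.47 -0.9  -0.59 -0.15]
```

View pics/s8.png

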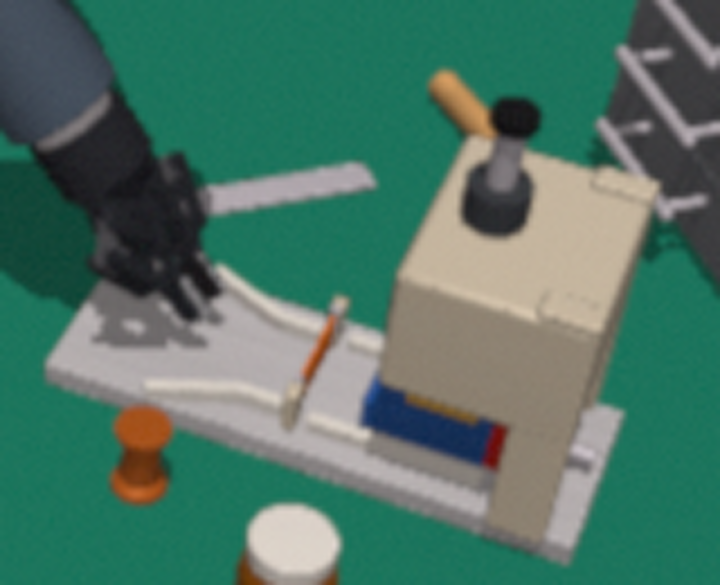

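View pics/w8.png

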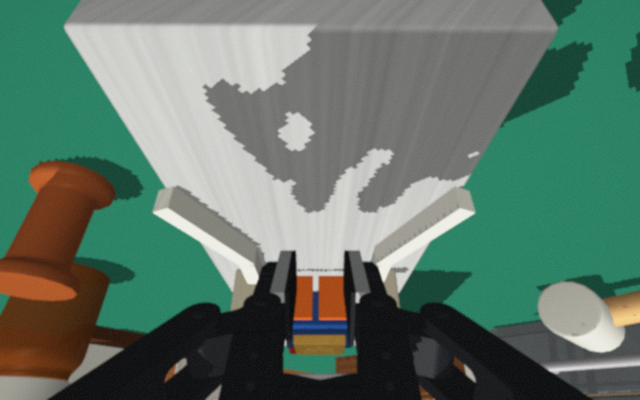

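Both flaps are shut (closed seam at side (320,348)) and the carrier is against the stop. Next I'll lift and travel to the pedal.

```bash
python3 -m jog '[{"dx":-0.02,"dy":0,"dz":-0.04,"rx":0,"ry":0,"rz":0,"jaw":0},{"dx":-0.02,"dy":0,"dz":-0.04,"rx":0,"ry":0,"rz":0,"jaw":0},{"dx":-0.03,"dy":0,"dz":-0.038,"rx":0,"ry":0,"rz":0,"jaw":0},{"dx":-0.03,"dy":0,"dz":-0.038,"rx":0,"ry":0,"rz":0,"jaw":0},{"dx":-0.03,"dy":0,"dz":-0.038,"rx":0,"ry":0,"rz":0,"jaw":0},{"dx":0,"dy":0,"dz":0,"rx":0,"ry":0,"rz":0,"jaw":0}]'
python3 - <<'E'
from tool import *
R=frame(pe[2],np.radians(45));delta(L(pe,(-.2,0,.25)),R);stat(pe)
E
```

```text
time: 12.22
tool_pos: [0.4693, 0.1044, 0.3075]
orientation: [3.138, 0.699, -2.258]
wrist_force: [-0.7, -0.3, -0.5]
gripper_width: 0.0005
t 12.22 pos [0.4693 0.1044 0.3075] d(tool)mm [ 328.8 -260.2 -202. ] rot(tool)deg [-1.84 -4.95 -2.21]
t 12.22 TCP in frame mm [194.3 240.6 307.5] tip [206.5 240.  293. ] yaw/lean [-2.71 40.04] F [-0.65 -0.33 -0.5 ] Fx_frame -0.65 w 0.5 q [ 0.22 -0.17 -0.22 -0.5  -1.   -0.74]
```

```bash
python3 -m jog '[{"dx":0.033,"dy":-0.026,"dz":-0.02,"rx":0,"ry":0,"rz":0,"jaw":0},{"dx":0.033,"dy":-0.026,"dz":-0.02,"rx":0,"ry":0,"rz":0,"jaw":0},{"dx":0.033,"dy":-0.026,"dz":-0.02,"rx":0,"ry":0,"rz":0,"jaw":0},{"dx":0.033,"dy":-0.026,"dz":-0.02,"rx":0,"ry":0,"rz":0,"jaw":0},{"dx":0.033,"dy":-0.026,"dz":-0.02,"rx":0,"ry":0,"rz":0,"jaw":0},{"dx":0.033,"dy":-0.026,"dz":-0.02,"rx":0,"ry":0,"rz":0,"jaw":0},{"dx":0.033,"dy":-0.026,"dz":-0.02,"rx":0,"ry":0,"rz":0,"jaw":0},{"dx":0.033,"dy":-0.026,"dz":-0.02,"rx":0,"ry":0,"rz":0,"jaw":0},{"dx":0.033,"dy":-0.026,"dz":-0.02,"rx":0,"ry":0,"rz":0,"jaw":0}]'
python3 - <<'E'
from tool import *
R=frame(pe[2],np.radians(45));delta(L(pe,(-.2,0,.25)),R);stat(pe)
E
```

```text
time: 13.35
tool_pos: [0.4341, -0.3152, 0.245]
orientation: [3.128, 0.708, -2.255]
wrist_force: [1.0, 0.3, 0.1]
gripper_width: 0.0003
t 13.35 pos [ 0.4341 -0.3152  0.245 ] d(tool)mm [ 23.  -21.4 -26.6] rot(tool)deg [-1.16 -4.4  -2.1 ]
t 13.35 TCP in frame mm [-164.4   20.   245. ] tip [-152.    19.6  230.5] yaw/lean [-1.66 40.59] F [0.97 0.32 0.11] Fx_frame 0.83 w 0.3 q [-0.82  0.33  0.25 -0.7  -1.6   0.16]
```

```bash
python3 -m jog '[{"dx":0.013,"dy":-0.011,"dz":-0.014,"rx":-1.2,"ry":-4.4,"rz":-2.1,"jaw":0},{"dx":0.012,"dy":-0.011,"dz":-0.014,"rx":0,"ry":0,"rz":0,"jaw":0},{"dx":0,"dy":0,"dz":0,"rx":0,"ry":0,"rz":0,"jaw":0}]'
python3 - <<'E'
from tool import *
R=frame(pe[2],np.radians(45));delta(L(pe,(-.2,0,.25)),R);stat(pe)
p,R,s=pose()
c=camera("wrist");np.savez("w9.npz",p=p,R=R,**c)
cv2.imwrite("pics/w9.png",c["color"][:,:,::-1])
E
```

```text
time: 13.72
tool_pos: [0.4282, -0.3619, 0.2427]
orientation: [3.13, 0.792, -2.216]
wrist_force: [-0.0, 0.5, -0.5]
gripper_width: 0.0
t 13.72 pos [ 0.4282 -0.3619  0.2427] d(tool)mm [-9.   3.  -1.2] rot(tool)deg [ 0.24  0.37 -0.4 ]
t 13.72 TCP in frame mm [-205.5   -2.9  242.7] tip [-191.9   -2.8  229.4] yaw/lean [ 0.33 45.38] F [-0.01  0.52 -0.47] Fx_frame 0.41 w 0.0 q [-0.92  0.45  0.38 -0.76 -1.73  0.25]
```

View pics/w9.png

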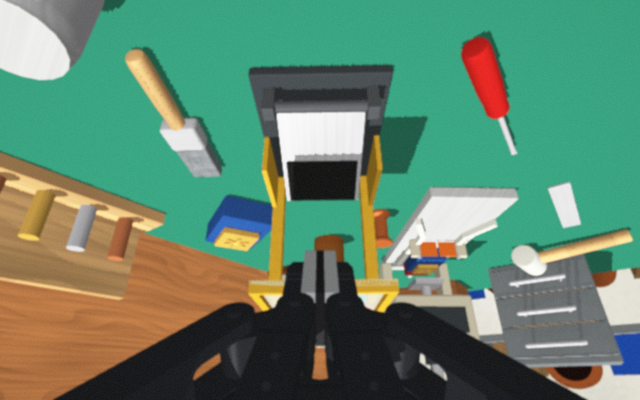

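Run:
```python
from wl import *
d=dict(np.load("w9.npz"));c={"T_tool_cam":d["T_tool_cam"],"K":d["K"],"p0":d["p"],"R0":d["R"]}
im=d["color"][:,:,::-1]
cv2.imwrite("pics/w9c.png",cv2.resize(im[50:215,240:405],None,fx=3.6,fy=3.6,interpolation=cv2.INTER_CUBIC))
for n,px,z in [("base nearR",(250,70),.012),("base nearL",(392,67),.012),("padnear",(288,163),.060),("padnear",(355,161),.06),("padfar",(289,200),.074),("padfar",(357,199),.074)]:
    w=wplane(c,px,z);print(n,w.round(4),(inv(pe,w)*1e3).round(1))
```

```text
base nearR [ 0.5352 -0.3228  0.012 ] [-110.6  -65.9   12. ]
base nearL [ 0.4258 -0.245   0.012 ] [-112.8   68.3   12. ]
padnear [ 0.5619 -0.2352  0.06  ] [-24.2 -35.4  60. ]
padnear [ 0.5008 -0.1938  0.06  ] [-27.1  38.4  60. ]
padfar [ 0.601  -0.1879  0.074 ] [ 37.1 -38.8  74. ]
padfar [ 0.5323 -0.1388  0.074 ] [35.9 45.6 74. ]
```

View pics/w9c.png

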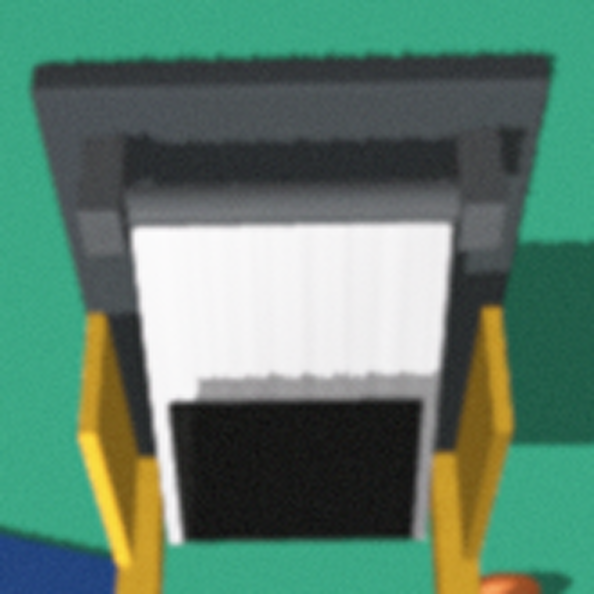

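Run:
```python
from wl import *
d=dict(np.load("w9.npz"));c={"T_tool_cam":d["T_tool_cam"],"K":d["K"],"p0":d["p"],"R0":d["R"]}
g=lambda u,v:(240+(u+.5)/3.6-.5,50+(v+.5)/3.6-.5)
pts=[("base nearR",(38,92),.012),("base nearL",(548,75),.012),("padnear",(170,403),.0585),("padnear",(420,400),.0585),("padfar",(186,540),.0735),("padfar",(412,538),.0735)]
for k in range(2):
  for n,px,z in pts:
    w=wplane(c,g(*px),z);print(n,w.round(4),(inv(pe,w)*1e3).round(1))
  if k==0:
    F=dict(np.load("fit.npz"));pe=F["pe"];pe[2]-=np.radians(.9);pe[:2]+=.0022*np.array([-np.sin(pe[2]),np.cos(pe[2])]);F["pe"]=pe;np.savez("fit.npz",**F)
R=frame(pe[2],np.radians(50));delta(L(pe,(-.085,0,.112)),R)
```

```text
base nearR [ 0.5397 -0.3183  0.012 ] [-104.3  -66.9   12. ]
base nearL [ 0.4277 -0.2413  0.012 ] [-108.7   69.    12. ]
padnear [ 0.5626 -0.2364  0.0585] [-24.8 -36.7  58.5]
padnear [ 0.5005 -0.1914  0.0585] [-25.3  40.   58.5]
padfar [ 0.5987 -0.1862  0.0735] [ 37.1 -36.   73.5]
padfar [ 0.5358 -0.14    0.0735] [37.  42.1 73.5]
base nearR [ 0.5397 -0.3183  0.012 ] [-103.2  -70.7   12. ]
base nearL [ 0.4277 -0.2413  0.012 ] [-109.8   65.    12. ]
padnear [ 0.5626 -0.2364  0.0585] [-24.2 -39.3  58.5]
padnear [ 0.5005 -0.1914  0.0585] [-25.9  37.4  58.5]
padfar [ 0.5987 -0.1862  0.0735] [ 37.7 -37.6  73.5]
padfar [ 0.5358 -0.14    0.0735] [36.3 40.5 73.5]
t 13.78 pos [ 0.4282 -0.3609  0.2427] d(tool)mm [  9.   5. 177.] rot(tool)deg [ 0.94 -4.6   0.19]
```

```bash
python3 - <<'E'
import numpy as np
F=dict(np.load("fit.npz"));F["pe"][2]+=np.radians(1.2);np.savez("fit.npz",**F)
from tool import *
R=frame(pe[2],np.radians(50));delta(L(pe,(-.085,0,.112)),R)
E
python3 -m jog '[{"dx":0.001,"dy":0.001,"dz":0.03,"rx":0,"ry":-4.6,"rz":0,"jaw":0},{"dx":0,"dy":0.001,"dz":0.04,"rx":0,"ry":0,"rz":0,"jaw":0},{"dx":0,"dy":0.001,"dz":0.04,"rx":0,"ry":0,"rz":0,"jaw":0},{"dx":0,"dy":0,"dz":0.04,"rx":0,"ry":0,"rz":0,"jaw":0},{"dx":0,"dy":0,"dz":0,"rx":0,"ry":0,"rz":0,"jaw":0}]'
python3 - <<'E'
from tool import *
R=frame(pe[2],np.radians(50));delta(L(pe,(-.007,0,.095)),R);stat(pe)
E
```

```text
t 13.78 pos [ 0.4282 -0.3609  0.2427] d(tool)mm [  9.    3.2 177. ] rot(tool)deg [ 0.05 -4.6  -0.61]
time: 14.4
tool_pos: [0.4944, -0.2605, 0.1409]
orientation: [3.128, 0.876, -2.216]
wrist_force: [0.2, -0.2, -0.5]
gripper_width: 0.0002
t 14.4 pos [ 0.4944 -0.2605  0.1409] d(tool)mm [-14.4  -2.2  89. ] rot(tool)deg [ 0.11  0.2  -0.58]
t 14.4 TCP in frame mm [-84.6   2.2 140.9] tip [-70.    2.2 128.7] yaw/lean [ 0.14 50.2 ] F [ 0.2  -0.19 -0.49] Fx_frame -0.03 w 0.2 q [-0.78  0.48  0.12 -0.87 -1.46  0.36]
```

```bash
python3 -m jog '[{"dx":0.014,"dy":-0.001,"dz":0.01,"rx":0,"ry":0,"rz":-0.5,"jaw":0},{"dx":0.014,"dy":-0.001,"dz":0.01,"rx":0,"ry":0,"rz":0,"jaw":0},{"dx":-0.006,"dy":0,"dz":0.016,"rx":0,"ry":0,"rz":0,"jaw":0},{"dx":-0.006,"dy":0,"dz":0.016,"rx":0,"ry":0,"rz":0,"jaw":0},{"dx":0,"dy":0,"dz":0,"rx":0,"ry":0,"rz":0,"jaw":0}]'
python3 - <<'E'
from tool import *
R=frame(pe[2],np.radians(50));delta(L(pe,(-.007,0,.095)),R);stat(pe)
c=camera("side");cv2.imwrite("pics/s10.png",cv2.resize(c["color"][150:280,210:350,::-1],None,fx=4.5,fy=4.5,interpolation=cv2.INTER_CUBIC))
E
```

```text
time: 15.02
tool_pos: [0.5144, -0.2367, 0.093]
orientation: [-3.142, 0.875, -2.2]
wrist_force: [-0.8, 0.2, 0.6]
gripper_width: -0.0003
t 15.03 pos [ 0.5144 -0.2367  0.093 ] d(tool)mm [-31.4  -0.1  34.5] rot(tool)deg [0.01 0.16 0.01]
t 15.03 TCP in frame mm [-53.6   0.1  93. ] tip [-39.    0.1  80.8] yaw/lean [2.000e-02 5.016e+01] F [-0.79  0.19  0.59] Fx_frame -0.31 w -0.3 q [-0.73  0.53  0.07 -0.9  -1.35  0.42]
```

View pics/s10.png

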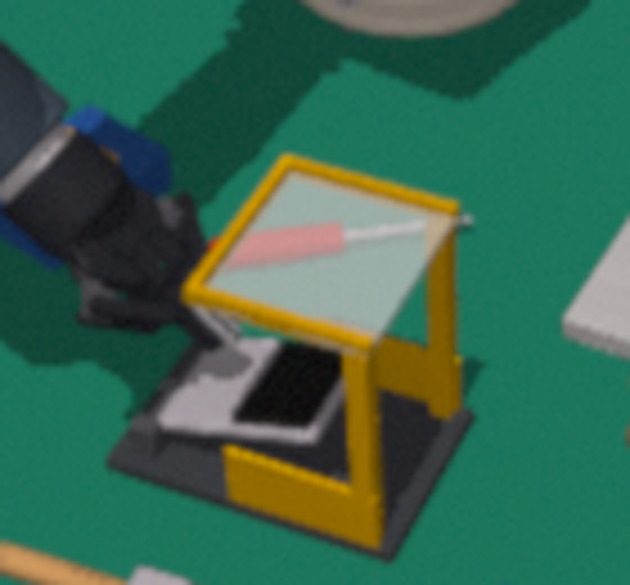

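The fingers are entering under the roof with the fingertip near (235,335), and the pad is ahead at (295,385). Continuing forward.

```bash
python3 -m jog '[{"dx":-0.008,"dy":0,"dz":0.009,"rx":0,"ry":0,"rz":0,"jaw":0},{"dx":-0.008,"dy":0,"dz":0.009,"rx":0,"ry":0,"rz":0,"jaw":0},{"dx":-0.008,"dy":0,"dz":0.009,"rx":0,"ry":0,"rz":0,"jaw":0},{"dx":-0.007,"dy":0,"dz":0.008,"rx":0,"ry":0,"rz":0,"jaw":0},{"dx":0,"dy":0,"dz":0,"rx":0,"ry":0,"rz":0,"jaw":0}]'
python3 - <<'E'
from tool import *
R=frame(pe[2],np.radians(50));delta(L(pe,(-.005,0,.095)),R);stat(pe)
c=camera("side");cv2.imwrite("pics/s11.png",cv2.resize(c["color"][150:280,210:350,::-1],None,fx=4.5,fy=4.5,interpolation=cv2.INTER_CUBIC))
E
```

```text
time: 15.7
tool_pos: [0.5443, -0.1971, 0.0961]
orientation: [-3.136, 0.875, -2.196]
wrist_force: [-0.3, 0.1, 0.0]
gripper_width: -0.0001
t 15.7 pos [ 0.5443 -0.1971  0.0961] d(tool)mm [ 1.5  0.8 -0.1] rot(tool)deg [-0.11  0.12  0.18]
t 15.7 TCP in frame mm [-4.  -0.8 96.1] tip [10.6 -0.8 84. ] yaw/lean [-0.14 50.12] F [-0.28  0.07  0.02] Fx_frame -0.11 w -0.1 q [-0.65  0.5   0.05 -0.92 -1.29  0.37]
```

View pics/s11.png

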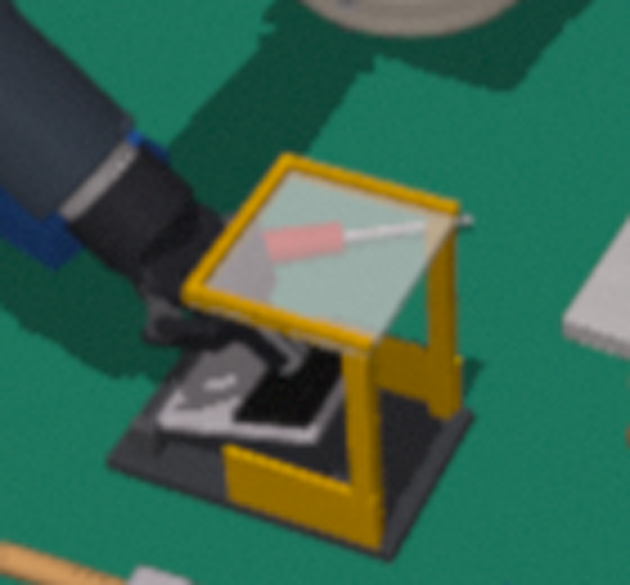

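The fingertip is above the pad at (290,365), clear of the roof. I'll press down gradually.

```bash
python3 -m jog '[{"dx":0.004,"dy":0,"dz":0.003,"rx":0,"ry":0,"rz":0,"jaw":0},{"dx":0.004,"dy":0,"dz":0.003,"rx":0,"ry":0,"rz":0,"jaw":0},{"dx":0.004,"dy":0,"dz":0.003,"rx":0,"ry":0,"rz":0,"jaw":0}]'
python3 - <<'E'
from tool import *
stat(pe)
E
python3 -m jog '[{"dx":0.004,"dy":0,"dz":0.003,"rx":0,"ry":0,"rz":0,"jaw":0},{"dx":0.004,"dy":0,"dz":0.003,"rx":0,"ry":0,"rz":0,"jaw":0}]'
python3 - <<'E'
from tool import *
stat(pe)
E
```

```text
time: 16.12
tool_pos: [0.5438, -0.1985, 0.0809]
orientation: [-3.135, 0.876, -2.196]
wrist_force: [0.6, 3.5, 6.9]
gripper_width: 0.0002
t 16.12 TCP in frame mm [-5.4 -1.2 80.9] tip [ 9.2 -1.3 68.8] yaw/lean [-0.22 50.21] F [0.63 3.52 6.88] Fx_frame 3.22 w 0.2 q [-0.65  0.53  0.04 -0.93 -1.28  0.4 ]
time: 16.38
tool_pos: [0.5452, -0.1965, 0.0737]
orientation: [-3.133, 0.884, -2.193]
wrist_force: [-0.9, 2.8, 9.1]
gripper_width: -0.0003
t 16.38 TCP in frame mm [-3.  -1.2 73.7] tip [11.7 -1.3 61.6] yaw/lean [-0.18 50.68] F [-0.88  2.78  9.07] Fx_frame 1.73 w -0.3 q [-0.65  0.54  0.03 -0.94 -1.27  0.42]
```

```bash
python3 -m jog '[{"dx":0.004,"dy":0,"dz":0.003,"rx":0,"ry":0,"rz":0,"jaw":0},{"dx":0.003,"dy":0,"dz":0.002,"rx":0,"ry":0,"rz":0,"jaw":0}]'
python3 - <<'E'
from tool import *
stat(pe)
E
python3 -m jog '[{"dx":0.003,"dy":0,"dz":0.002,"rx":0,"ry":0,"rz":0,"jaw":0}]'
python3 - <<'E'
from tool import *
stat(pe)
E
python3 -m jog '[{"dx":0.003,"dy":0,"dz":0.002,"rx":0,"ry":0,"rz":0,"jaw":0}]'
python3 - <<'E'
from tool import *
stat(pe)
E
```

```text
time: 16.62
tool_pos: [0.546, -0.1954, 0.0681]
orientation: [-3.131, 0.891, -2.189]
wrist_force: [-2.5, 0.8, 10.1]
gripper_width: 0.0
t 16.62 TCP in frame mm [-1.6 -1.2 68.1] tip [13.2 -1.2 56.2] yaw/lean [-0.14 51.06] F [-2.48  0.84 10.07] Fx_frame -0.78 w 0.0 q [-0.65  0.55  0.03 -0.95 -1.27  0.44]
time: 16.75
tool_pos: [0.5462, -0.1951, 0.0662]
orientation: [-3.129, 0.894, -2.186]
wrist_force: [-1.7, 1.7, 9.9]
gripper_width: -0.0002
t 16.75 TCP in frame mm [-1.2 -1.2 66.2] tip [13.6 -1.2 54.3] yaw/lean [-0.12 51.23] F [-1.7   1.65  9.94] Fx_frame 0.33 w -0.2 q [-0.66  0.55  0.03 -0.96 -1.27  0.45]
time: 16.88
tool_pos: [0.5464, -0.1948, 0.0644]
orientation: [-3.127, 0.897, -2.184]
wrist_force: [-2.8, -0.3, 11.4]
gripper_width: 0.0002
t 16.88 TCP in frame mm [-0.9 -1.2 64.4] tip [13.9 -1.2 52.5] yaw/lean [-0.1 51.4] F [-2.76 -0.27 11.4 ] Fx_frame -1.85 w 0.2 q [-0.66  0.56  0.03 -0.96 -1.27  0.45]
```

```bash
python3 -m jog '[{"dx":0.003,"dy":0,"dz":0.002,"rx":0,"ry":0,"rz":0,"jaw":0}]'|grep -E "tool_pos|force"
python3 -m jog '[{"dx":0.003,"dy":0,"dz":0.002,"rx":0,"ry":0,"rz":0,"jaw":0}]'|grep -E "tool_pos|force"
python3 -m jog '[{"dx":0.003,"dy":0,"dz":0.002,"rx":0,"ry":0,"rz":0,"jaw":0}]'|grep -E "tool_pos|force"
```

```text
tool_pos: [0.5466, -0.1947, 0.063]
wrist_force: [-8.0, -1.7, 20.7]
tool_pos: [0.5466, -0.1947, 0.0628]
wrist_force: [-10.1, -1.9, 24.7]
tool_pos: [0.5465, -0.1948, 0.0629]
wrist_force: [-8.4, -0.9, 21.2]
```

It's on the stop: z is stable at 0.063 and the force rose to about 22 N. Holding with the same light load.

```bash
python3 -m jog '[{"dx":0.003,"dy":0,"dz":0.002,"rx":0,"ry":0,"rz":0,"jaw":0},{"dx":0.003,"dy":0,"dz":0.002,"rx":0,"ry":0,"rz":0,"jaw":0},{"dx":0.003,"dy":0,"dz":0.002,"rx":0,"ry":0,"rz":0,"jaw":0},{"dx":0.003,"dy":0,"dz":0.002,"rx":0,"ry":0,"rz":0,"jaw":0}]'
python3 -m jog '[{"dx":0.003,"dy":0,"dz":0.002,"rx":0,"ry":0,"rz":0,"jaw":0},{"dx":0.003,"dy":0,"dz":0.002,"rx":0,"ry":0,"rz":0,"jaw":0},{"dx":0.003,"dy":0,"dz":0.002,"rx":0,"ry":0,"rz":0,"jaw":0},{"dx":0.003,"dy":0,"dz":0.002,"rx":0,"ry":0,"rz":0,"jaw":0},{"dx":0.003,"dy":0,"dz":0.002,"rx":0,"ry":0,"rz":0,"jaw":0}]'
python3 - <<'E'
from tool import *
stat(pe)
c=camera("side");cv2.imwrite("pics/s12.png",cv2.resize(c["color"][140:280,210:485,::-1],None,fx=2.9,fy=2.9,interpolation=cv2.INTER_CUBIC))
E
```

```text
time: 17.75
tool_pos: [0.5462, -0.1949, 0.0628]
orientation: [-3.096, 0.923, -2.142]
wrist_force: [-8.4, -1.6, 20.2]
gripper_width: -0.0
time: 18.38
tool_pos: [0.546, -0.1951, 0.0626]
orientation: [-3.072, 0.941, -2.108]
wrist_force: [-7.9, -1.9, 21.0]
gripper_width: 0.0002
t 18.38 TCP in frame mm [-1.4 -1.  62.6] tip [14.  -0.9 51.5] yaw/lean [ 0.34 54.03] F [-7.94 -1.91 21.04] Fx_frame -6.22 w 0.2 q [-0.68  0.58  0.04 -0.99 -1.3   0.53]
```

View pics/s12.png

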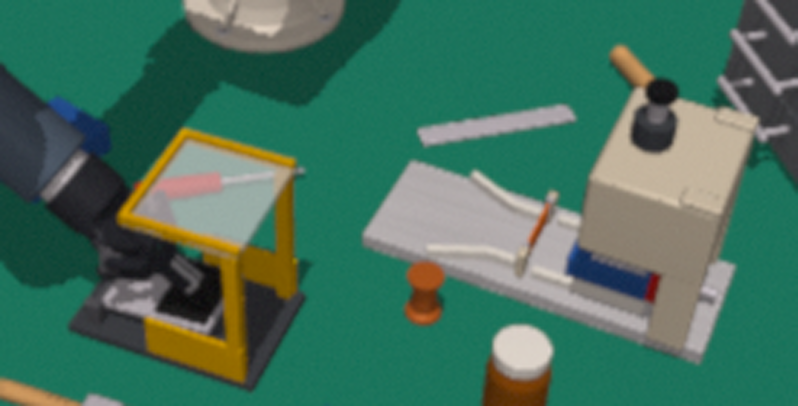

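```bash
python3 -m jog '[{"dx":0.003,"dy":0,"dz":0.002,"rx":0,"ry":0,"rz":0,"jaw":0},{"dx":0.003,"dy":0,"dz":0.002,"rx":0,"ry":0,"rz":0,"jaw":0},{"dx":0,"dy":0,"dz":0,"rx":0,"ry":0,"rz":0,"jaw":0},{"dx":-0.003,"dy":0,"dz":-0.003,"rx":0,"ry":0,"rz":0,"jaw":0},{"dx":-0.003,"dy":0,"dz":-0.003,"rx":0,"ry":0,"rz":0,"jaw":0},{"dx":-0.004,"dy":0,"dz":-0.003,"rx":0,"ry":0,"rz":0,"jaw":0},{"dx":-0.004,"dy":0,"dz":-0.003,"rx":0,"ry":0,"rz":0,"jaw":0},{"dx":-0.004,"dy":0,"dz":-0.003,"rx":0,"ry":0,"rz":0,"jaw":0},{"dx":-0.004,"dy":0,"dz":-0.003,"rx":0,"ry":0,"rz":0,"jaw":0},{"dx":-0.004,"dy":0,"dz":-0.003,"rx":0,"ry":0,"rz":0,"jaw":0}]'
python3 - <<'E'
from tool import *
stat(pe);R=frame(pe[2],np.radians(50));delta(L(pe,(-.004,0,.096)),R)
E
```

```text
time: 19.68
tool_pos: [0.542, -0.1978, 0.1001]
orientation: [-3.057, 0.951, -2.09]
wrist_force: [-0.1, -0.2, 0.4]
gripper_width: 0.0001
t 19.68 TCP in frame mm [ -5.9   0.6 100.1] tip [ 9.6  0.7 89.1] yaw/lean [ 0.39 54.65] F [-0.05 -0.18  0.4 ] Fx_frame -0.18 w 0.1 q [-0.69  0.53  0.06 -0.98 -1.35  0.49]
t 19.68 pos [ 0.542  -0.1978  0.1001] d(tool)mm [ 2.3 -0.5  3.9] rot(tool)deg [0.16 4.66 3.7 ]
```

```bash
python3 -m jog '[{"dx":0.009,"dy":0,"dz":-0.011,"rx":0,"ry":0,"rz":0,"jaw":0},{"dx":0.009,"dy":0,"dz":-0.011,"rx":0,"ry":0,"rz":0,"jaw":0},{"dx":0.009,"dy":0,"dz":-0.011,"rx":0,"ry":0,"rz":0,"jaw":0},{"dx":0.009,"dy":0,"dz":-0.011,"rx":0,"ry":0,"rz":0,"jaw":0},{"dx":0.009,"dy":0,"dz":-0.011,"rx":0,"ry":0,"rz":0,"jaw":0},{"dx":0.009,"dy":0,"dz":-0.011,"rx":0,"ry":0,"rz":0,"jaw":0},{"dx":0,"dy":0,"dz":-0.03,"rx":0,"ry":0,"rz":0,"jaw":0},{"dx":0,"dy":0,"dz":-0.03,"rx":0,"ry":0,"rz":0,"jaw":0},{"dx":0,"dy":0,"dz":-0.03,"rx":0,"ry":0,"rz":0,"jaw":0},{"dx":0,"dy":0,"dz":0,"rx":0,"ry":0,"rz":0,"jaw":0}]'
python3 - <<'E'
from tool import *
stat(pe)
c=camera("side");cv2.imwrite("pics/s13.png",cv2.resize(c["color"][140:280,210:485,::-1],None,fx=2.9,fy=2.9,interpolation=cv2.INTER_CUBIC))
c=camera("wrist");cv2.imwrite("pics/w13.png",c["color"][:,:,::-1])
c=camera("top");cv2.imwrite("pics/t13.png",c["color"][:,:,::-1])
E
```

```text
time: 20.92
tool_pos: [0.4452, -0.3377, 0.1461]
orientation: [-3.061, 0.951, -2.095]
wrist_force: [0.6, -0.2, -0.9]
gripper_width: -0.0004
t 20.93 TCP in frame mm [-176.    -3.5  146.1] tip [-160.5   -3.4  135.1] yaw/lean [ 0.4  54.62] F [ 0.61 -0.2  -0.89] Fx_frame 0.19 w -0.4 q [-0.95  0.57  0.25 -0.88 -1.64  0.51]
```

View pics/s13.png

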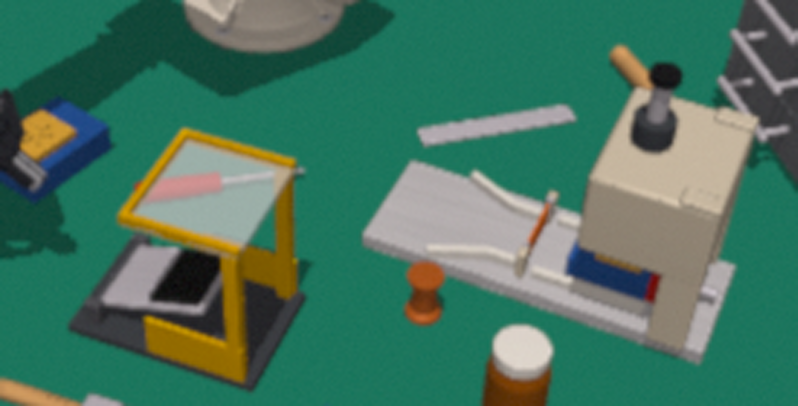

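View pics/w13.png

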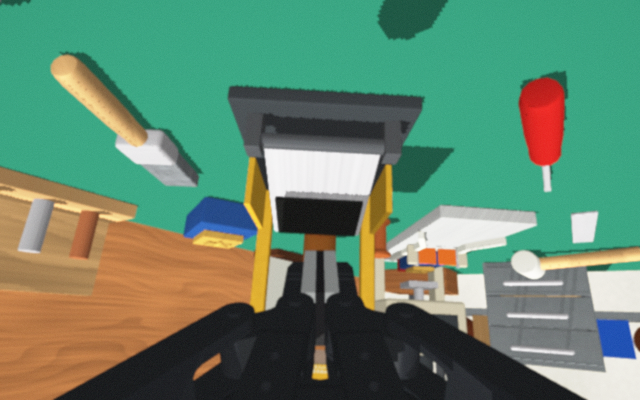

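View pics/t13.png

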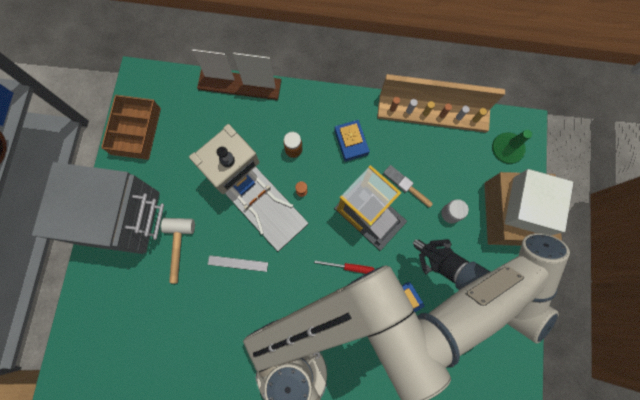

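Run:
```python
from tool import *
S=load("side0.npz")
for th in (.3,.2,.1,.08):
    o=[]
    for y in(-.045,):
        X=[-.08+.130*np.cos(th)-.004*np.sin(th),y,.03+.130*np.sin(th)+.004*np.cos(th)]
        o.append(((proj(S,[L(pe,X)])[0]-[210,140]+.5)*2.9-.5).round(1))
    print(th,o)
a=cv2.imread("pics/s12.png")[230:400,60:320];b=cv2.imread("pics/s13.png")[230:400,60:320]
cv2.imwrite("pics/cmp.png",cv2.resize(np.hstack([a,b]),None,fx=1.5,fy=1.5))
```

```text
0.3 [array([201.4, 309.9])]
0.2 [array([205.2, 319.1])]
0.1 [array([207.9, 328.2])]
0.08 [array([208.3, 329.9])]
```

View pics/cmp.png

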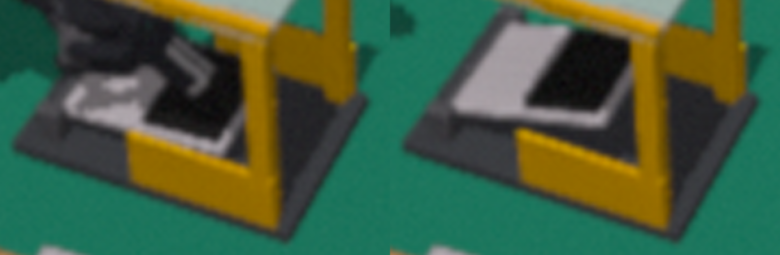

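The treadle's far corner was at (208,330) when pressed, which matches the fully-down prediction. It is now at (203,311), which matches fully up. Handing in.

Run:
```python
from bench import *
s=get_state();print(s["time"],s["wrist_force"].round(2),s["joint_vel"].round(3));hand_in()
```

```text
21.075 [ 0.54  0.16 -0.5 ] [ 0.012  0.003 -0.009 -0.     0.002  0.   ]
the job is handed in; nothing more can be done
```

The job is handed in after about 21 s of robot time. My last checks suggest every step was met, though `hand_in()` reports no verdict.

- **Carrier:** I pushed it through the flaps with a 40° lean, meeting about 3–4 N while it slid. Halfway it took up to about 17 N, with the fingers also pressing down. Raising them about 3 mm cleared that. At the red stop the force peaked at about 23 N and then held at 11–12 N.
- **Flaps:** I drew back and both flaps swung shut, confirmed in the side and wrist pictures before I touched the pedal.
- **Pedal:** I reached in under the roof at about 50° with the fingers shut and pressed the treadle to its stop. I held it there for about 1.5 s at a wrist force of about 22–27 N. The lean drifted from 50° to about 54° during the hold, with no effect I could see.
- **Final state:** The side picture put the treadle's corner within about 2 px of where it should be, both pressed and released. The last pictures show the carrier against the stop, both flaps shut, the other bench items apparently where they started, and the arm clear of everything with wrist force near zero.

Two small disagreements came up. The wrist camera and the fixed cameras placed the press and the pedal unit 2–3 mm apart, and I went with the wrist view. I also briefly applied a pedal yaw correction in the wrong direction and undid it before moving in.

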